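Build the first row of a lattice model

TASK

Build the first row of the lattice model: twist the column that already stands in the grey base clockwise until its bayonet is fully locked, and stand every loose clear column upright, right down, in the base's square sockets, filling them from the locking column outwards with no gap in the row. Then seat one red atom on top of every standing column, the locking one included, and leave the atoms that are over in the stock tray; leave the rod cutter where it stands.

Things in the scene. Friction and masses are not known exactly. Their poses are not given: they have to be found in the camera images.
- base: Grey plastic lattice base, fixed, 90 (its x) by 310 (its y) by 45 mm high. Origin: centre of its underside, z up. A row of four places 75 mm apart runs along its y: the bayonet socket with the locking column at y = -112.5 mm, then square sockets at y = -37.5, 37.5 and 112.5 mm. Turned up to 9 degrees either way at the start; its -x side faces the robot.
- socket1 (a point): Centre of the mouth of square socket 1, at the top face of the base (z = 45 mm), the one next to the locking column. Opening 33 by 33 mm with its sides along the base's x and y, a 3 mm bevel round the mouth, 37 mm deep: its floor lies 8 mm above the bench.
- socket2 (a point): Centre of the mouth of square socket 2, at the top face of the base (z = 45 mm), the middle one. Opening 33 by 33 mm with its sides along the base's x and y, a 3 mm bevel round the mouth, 37 mm deep: its floor lies 8 mm above the bench.
- socket3 (a point): Centre of the mouth of square socket 3, at the top face of the base (z = 45 mm), the one farthest from the locking column. Opening 33 by 33 mm with its sides along the base's x and y, a 3 mm bevel round the mouth, 37 mm deep: its floor lies 8 mm above the bench.
- lock (a joint): Turn of the locking column, rad: 0 = just dropped in (the two lugs on its foot point along the base's row, in the collar's entry slots), 1.571 = locked at the stop (lugs across the row). Locks clockwise seen from above; starts between 0 and 0.25; needs about 0.06 N m; stays where left; cannot be lifted out. The tube's faces are square with the base at 0 and at 1.571.
- lock_top (a point): Centre of the upper end of the locking column, 138 mm above the bench. The locking column is an upright clear acrylic square tube, 30 by 30 mm outside, 24 by 24 mm inside, open at the top; it stands in a low round collar (top 55 mm above the bench). Axes turn with the column.
- column1: Loose column: clear acrylic square tube, 130 mm long, 30 by 30 mm outside, 3 mm wall, open at both ends, ends alike, about 60 g. Origin: its middle; its x axis runs along its length. Starts flat on the bench, its length within 30 degrees of straight away from the robot (world x). Fully down in a socket its middle is 73 mm and its top 138 mm above the bench. May be absent.
- column2: Loose column: clear acrylic square tube, 130 mm long, 30 by 30 mm outside, 3 mm wall, open at both ends, ends alike, about 60 g. Origin: its middle; its x axis runs along its length. Starts flat on the bench, its length within 30 degrees of straight away from the robot (world x). Fully down in a socket its middle is 73 mm and its top 138 mm above the bench. May be absent.
- column3: Loose column: clear acrylic square tube, 130 mm long, 30 by 30 mm outside, 3 mm wall, open at both ends, ends alike, about 60 g. Origin: its middle; its x axis runs along its length. Starts flat on the bench, its length within 30 degrees of straight away from the robot (world x). Fully down in a socket its middle is 73 mm and its top 138 mm above the bench. May be absent.
- tray: White plastic stock tray, long and shallow, fixed, 110 mm (its x) by 360 mm (its y), floor 4 mm thick, walls 4 mm thick and 14 mm high. Origin: centre of its underside. Lies between the robot and the base, turned up to about 6 degrees.
- atom1: Red acrylic atom: ball 50 mm across with small flats (49 mm across flats) so it hardly rolls, about 75 g. Origin: its centre. Six alike start in the tray, in one row along the tray's y, 58 mm apart, centres 28.5 mm above the bench. On a column's open end it centres itself, its centre 22 mm above the end, 160 mm above the bench.
- atom2: Red acrylic atom: ball 50 mm across with small flats (49 mm across flats) so it hardly rolls, about 75 g. Origin: its centre. Six alike start in the tray, in one row along the tray's y, 58 mm apart, centres 28.5 mm above the bench. On a column's open end it centres itself, its centre 22 mm above the end, 160 mm above the bench.
- atom3: Red acrylic atom: ball 50 mm across with small flats (49 mm across flats) so it hardly rolls, about 75 g. Origin: its centre. Six alike start in the tray, in one row along the tray's y, 58 mm apart, centres 28.5 mm above the bench. On a column's open end it centres itself, its centre 22 mm above the end, 160 mm above the bench.
- atom4: Red acrylic atom: ball 50 mm across with small flats (49 mm across flats) so it hardly rolls, about 75 g. Origin: its centre. Six alike start in the tray, in one row along the tray's y, 58 mm apart, centres 28.5 mm above the bench. On a column's open end it centres itself, its centre 22 mm above the end, 160 mm above the bench.
- atom5: Red acrylic atom: ball 50 mm across with small flats (49 mm across flats) so it hardly rolls, about 75 g. Origin: its centre. Six alike start in the tray, in one row along the tray's y, 58 mm apart, centres 28.5 mm above the bench. On a column's open end it centres itself, its centre 22 mm above the end, 160 mm above the bench.
- atom6: Red acrylic atom: ball 50 mm across with small flats (49 mm across flats) so it hardly rolls, about 75 g. Origin: its centre. Six alike start in the tray, in one row along the tray's y, 58 mm apart, centres 28.5 mm above the bench. On a column's open end it centres itself, its centre 22 mm above the end, 160 mm above the bench.
- cutter: Brass rod cutter on a steel foot, 150 by 90 mm, 110 mm high with its lever, about 1 kg; loose. Origin: centre of its underside. Stands to the left or right, among the loose columns' places. Not part of the job.
Mind the look-alikes: they are no part of the job. What is shaped like the atom3 but black is not meant.

How it is judged:
By the outcome, as a careful person would: the job done as asked, in the order asked, and still so for the second after the job is handed in, with the robot touching nothing.
Of column1, column2, column3 only 2 to 3 are there at a start; the rules pass over those that are not, and their reading is None.
At some moment in a run one of column1, column2, column3 may be knocked a few centimetres aside while the robot is not near it.
It also fails if it takes over 210 s, if anything falls off the work surface, if the arm or the gripper's body presses on something with over 40 N, if the wrist force passes 120 N, or if a joint passes its speed limit or range.

ROBOT

A 7-joint arm with a two-finger parallel gripper is mounted at the origin on the work surface. World frame = base frame: x ahead of the robot, y to its left, z up, the work surface at z = 0. Lengths are in m, angles in rad, forces in N, time in s.
With the tool pointing down it reaches from about 0.425 to 1.025 m from the base axis. Payload 3.6 kg.
Tool frame: the origin (TCP) lies midway between the tips of the shut fingers; the grasp point (between the pads) lies 19 mm behind it; z points along the fingers, y is the line along which they close (so a half turn about z gives the same grasp; the last joint's range is limited). The gripper opens to 85 mm and grips with 20 to 120 N. Pads are 22 mm wide; open, the fingers measure 114 mm over their backs; the gripper's body (76 mm by 85 mm) begins 54 mm behind the grasp point. The pads swing forward as they close: fully open they stand 13 mm farther back than shut.
Start: joints at [-1.258, 0.591, 0.048, 1.609, -0.033, 0.943, -0.034], TCP at [0.287, 0.666, 0.231] pointing down, gripper open.
Joint ranges: [-2.69, 2.69], [-0.47, 2.24], [-1.27, 1.36], [0.19, 2.51], [-1.53, 4.68], [0.08, 2.07], [-3.09, 3.09]. Speed limits (rad/s): [2.57, 2.57, 3.14, 3.14, 3.14, 3.14, 3.14].

INTERFACE

Orientations are given as a unit quaternion [w, x, y, z].
In Python, from station import robot gives the robot as it stands. The module is installed in compiled form; this text tells all that it offers.
- The arm moves only by the tool play_rows, never from a script. Its argument "commands" is a list of rows, each an object with "xyz": the shift along the tool's x, y, z in mm, a list of three; "rotation": the turn, a rotation vector about the tool's x, y, z in degrees, a list of three. A call has 1 to 5 rows; each row shifts and turns the commanded pose from where the row before left it, along the tool's axes as they then stand; what a row does not reach is not made up. A row lasts 1/10 s, in which the tool goes at most 50 mm and 8.59 degrees, less where a joint would pass 70% of its speed; a pose out of reach is approached as far as the arm can. A call with a gripper value outside its range is refused whole. "grip" is the finger opening in mm, from 0 to 85.4, set as the call begins (left out, the last holds). The fingers move at their own pace and stop on an object; "force" is the grip in N (left out, the last holds). Time passes only in rows, so rows that do not move let the fingers close. It gives the time, the measured TCP pose, the force, the opening and the grip force at its end, in the units of the state.
- robot.state(): the state, without advancing time (a new reading comes with each control period).
- robot.capture(name): name is "side" or "top" or "wrist"; returns the picture (480x640x3 uint8, blue, green, red); there is no depth.
- robot.calibration(name): a dict with "camera_matrix" (3x3 intrinsics, pixels), "xyz" and "orientation" of the camera in the world. Camera axes: x right, y down, z forward; pixel columns grow to the right and rows downward; lengths in m; the calibration is good to about 2 mm. A picture is of the moment at which its call begins: read the wrist's pose just before it. calibration takes no time and is no camera call; for the wrist camera it gives the pose at the moment of the call.
- robot.finish_job(): hands the job in; it is judged then, once.
Trained networks look in the newest picture that a camera, given by its name, has taken for a name from the list of things; names that differ only in an ending like _2 or _b are one class to them, and where a whole thing is asked for, a point or a joint stands for the part that bears it (a point fixed in the world has none). Each returns a list of dicts, best first, with "confidence" (0 to 1); they miss things now and then, are a little off and sometimes report something else, mostly with a low value. They report only what shows in the picture. A call takes as long as a camera call. They do not tell look-alikes from the thing itself.
- robot.find_in(camera, name): "at" ([row, column] in pixels, amid what is visible of it).
The state is a dict: "time": time; "q": joint angles; "joint_vel": joint speeds; "effort": joint torques, N m; "tool_pos": TCP position; "orientation": TCP orientation; "wrist_force": force on the tool from outside, world axes, zero at the start; "wrist_torque": the same for the moment, N m; "width": finger opening in m; "grasp_force": force on a finger pad.
Only numpy, scipy, OpenCV 4.12 (cv2) and the standard library are available. Lean on these libraries where they do the work, as an engineer would, in place of code of your own. Each camera call takes 0.05 s, during which the arm holds its last target. There are 200 camera calls.

## Working session

There is one attempt and no reset: what is moved stays moved. The work goes in short steps, Python scripts to look and compute and a tool call to move; the robot and the scene stay as the last step left them, time stands still between calls to the robot, and variables do not carry over. Pictures are saved under pics/ and viewed, at most 14 in all, crops included, and the job is handed in when it is done.

Besides the shell and the picture viewer there is one more tool, called after "Emit:" by a JSON object that holds its "api" and its "payload", one argument or row to a line. play_rows: Moves the arm, as the interface text tells. Its arguments: {"type":"object","properties":{"commands":{"type":"array"},"grip":{"type":"number"},"force":{"type":"number"}},"required":["commands"]}

```bash
mkdir -p pics; cat > h.py <<'E'
import numpy as np, cv2
from scipy.spatial.transform import Rotation as R
from station import robot
def rot(q): return R.from_quat([q[1],q[2],q[3],q[0]])
def cal(n):
    c=robot.calibration(n); return np.array(c["camera_matrix"]),np.array(c["xyz"]),rot(c["orientation"]).as_matrix()
def px2w(n,rc,z,c=None):
    K,t,M=c or cal(n); d=M@np.linalg.solve(K,[rc[1],rc[0],1.]); return t+d*(z-t[2])/d[2]
def w2px(n,p,c=None):
    K,t,M=c or cal(n); v=K@(M.T@(np.array(p)-t)); return v[1]/v[2],v[0]/v[2]
E
python3 - <<'E'
from h import *
s=robot.state();print({k:np.round(v,3).tolist() for k,v in s.items()})
for n in("top","side"):
    im=robot.capture(n);cv2.imwrite(f"pics/{n}0.png",im);c=cal(n);print(n,np.round(c[0],1).tolist(),np.round(c[1],3),np.round(c[2],3).tolist())
    for o,z in(("base",.045),("lock_top",.138),("column1",.015),("atom1",.0285),("tray",.01),("cutter",.05),("socket1",.045)):
        for d in robot.find_in(n,o): print(n,o,np.round(d["at"]),round(d["confidence"],2),np.round(px2w(n,d["at"],z,c),3))
E
```

```text
{'time': 0.0, 'q': [-1.257, 0.592, 0.048, 1.61, -0.033, 0.943, -0.034], 'joint_vel': [-0.001, -0.001, -0.002, 0.0, -0.0, 0.002, -0.0], 'effort': [-0.0, -54.869, 1.547, -19.812, 0.009, 0.009, -0.0], 'tool_pos': [0.287, 0.665, 0.23], 'orientation': [-0.0, 0.202, 0.979, -0.001], 'wrist_force': [-0.336, 0.06, 0.397], 'wrist_torque': [0.003, -0.015, -0.002], 'grasp_force': 0.0, 'width': 0.085}
top [[507.1, 0.0, 316.0], [0.0, 507.1, 237.9], [0.0, 0.0, 1.0]] [ 0.377 -0.013  1.121] [[0.003, -0.992, 0.13], [-1.0, -0.001, 0.012], [-0.012, -0.13, -0.991]]
top base [194. 321.] 0.93 [ 0.613 -0.012  0.045]
top lock_top [185. 374.] 0.69 [ 0.612 -0.116  0.138]
top column1 [245. 443.] 0.87 [ 0.506 -0.277  0.015]
top column1 [286. 506.] 0.83 [ 0.417 -0.411  0.015]
top column1 [248. 185.] 0.59 [0.499 0.289 0.015]
top atom1 [263. 370.] 0.87 [ 0.467 -0.117  0.028]
top atom1 [327. 373.] 0.87 [ 0.33  -0.121  0.028]
top atom1 [270. 291.] 0.82 [0.449 0.052 0.028]
top atom1 [266. 316.] 0.77 [ 0.459 -0.001  0.028]
top atom1 [268. 269.] 0.73 [0.454 0.102 0.028]
top atom1 [262. 342.] 0.71 [ 0.467 -0.057  0.028]

[... 606 characters left out ...]
15]
side atom1 [312. 277.] 0.87 [ 0.331 -0.133  0.028]
side atom1 [272. 322.] 0.83 [ 0.463 -0.04   0.028]
side atom1 [293. 327.] 0.8 [ 0.462 -0.106  0.028]
side atom1 [209. 303.] 0.71 [0.459 0.181 0.028]
side atom1 [338. 275.] 0.65 [ 0.314 -0.203  0.028]
side atom1 [234. 259.] 0.6 [0.326 0.12  0.028]
side atom1 [260. 315.] 0.56 [0.454 0.001 0.028]
side atom1 [227. 302.] 0.56 [0.445 0.117 0.028]
side atom1 [242. 309.] 0.52 [0.452 0.062 0.028]
side atom1 [272. 398.] 0.38 [ 0.652 -0.084  0.028]
side tray [270. 314.] 0.67 [ 0.447 -0.019  0.01 ]
side cutter [274. 396.] 0.64 [ 0.639 -0.104  0.05 ]
side cutter [156. 280.] 0.62 [0.431 0.384 0.05 ]
side socket1 [258. 377.] 0.57 [ 0.609 -0.042  0.045]
```

View pics/top0.png

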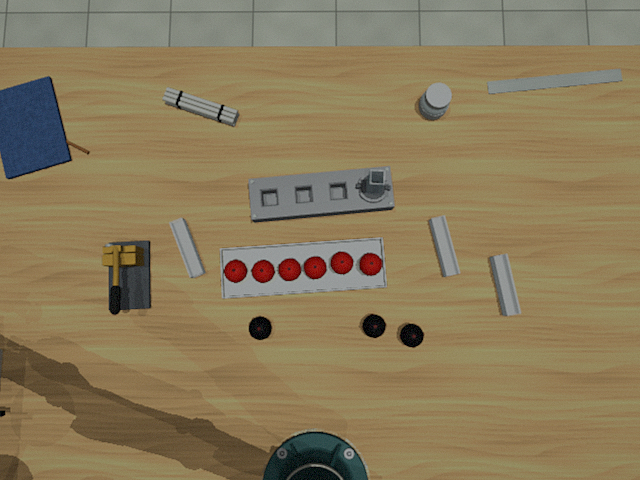

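View pics/side0.png

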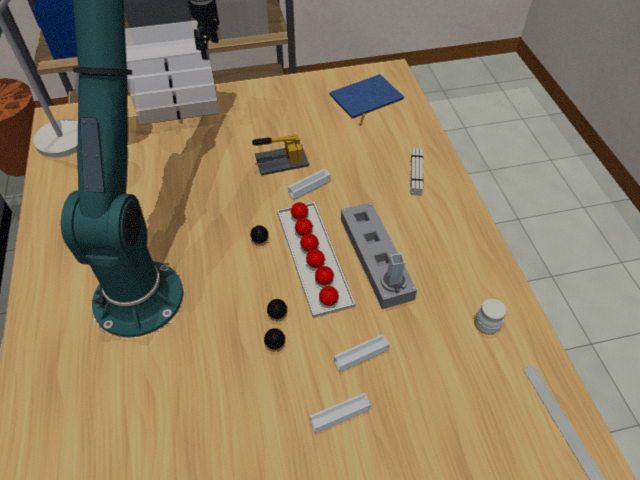

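Candidates: columns at top pixels (445,246), (505,285) and (186,248), with the white rod bundle (200,107) and ruler (555,82) as look-alikes. The red atoms are the row in the tray at x 235–371. The black balls at (260,328), (374,326) and (411,335) are not meant. The locking column is at (374,182).

I'll move over the base so the wrist camera gives the close check.

Emit:
{"api": "play_rows", "payload": {
  "commands": [
    {"xyz":[-26,-26,-6],"rotation":[0,0,0]},
    {"xyz":[-26,-26,-6],"rotation":[0,0,0]},
    {"xyz":[-26,-26,-6],"rotation":[0,0,0]},
    {"xyz":[-26,-26,-6],"rotation":[0,0,0]},
    {"xyz":[-26,-26,-6],"rotation":[0,0,0]}
  ]
}}

```text
time: 1.3
tool_pos: [0.3553, 0.4937, 0.2617]
orientation: [0.0, 0.202, 0.979, 0.0]
wrist_force: [0.0, 0.6, 0.2]
width: 0.0851
grasp_force: 0.0
```

Emit:
{"api": "play_rows", "payload": {
  "commands": [
    {"xyz":[-26,-26,-6],"rotation":[0,0,0]},
    {"xyz":[-26,-26,-6],"rotation":[0,0,0]},
    {"xyz":[-26,-26,-6],"rotation":[0,0,0]},
    {"xyz":[-26,-26,-6],"rotation":[0,0,0]},
    {"xyz":[-26,-26,-6],"rotation":[0,0,0]}
  ]
}}

```text
time: 1.8
tool_pos: [0.4233, 0.3228, 0.2919]
orientation: [0.0, 0.202, 0.979, 0.0]
wrist_force: [0.5, 0.2, 0.5]
width: 0.086
grasp_force: 0.0
```

Emit:
{"api": "play_rows", "payload": {
  "commands": [
    {"xyz":[-26,-26,-6],"rotation":[0,0,0]},
    {"xyz":[-26,-26,-6],"rotation":[0,0,0]},
    {"xyz":[-26,-26,-6],"rotation":[0,0,0]},
    {"xyz":[-26,-26,-6],"rotation":[0,0,0]},
    {"xyz":[-26,-26,-6],"rotation":[0,0,0]}
  ]
}}

```text
time: 2.3
tool_pos: [0.4912, 0.1519, 0.3219]
orientation: [0.0, 0.202, 0.979, 0.0]
wrist_force: [0.8, 0.6, 0.5]
width: 0.0855
grasp_force: 0.0
```

Emit:
{"api": "play_rows", "payload": {
  "commands": [
    {"xyz":[-26,-26,-6],"rotation":[0,0,0]},
    {"xyz":[-26,-26,-6],"rotation":[0,0,0]},
    {"xyz":[-26,-26,-6],"rotation":[0,0,0]},
    {"xyz":[-26,-26,-6],"rotation":[0,0,0]},
    {"xyz":[-26,-26,-6],"rotation":[0,0,0]}
  ]
}}

```text
time: 2.8
tool_pos: [0.5591, -0.0189, 0.3519]
orientation: [0.0, 0.202, 0.979, 0.0]
wrist_force: [1.3, 0.3, 0.1]
width: 0.0853
grasp_force: 0.0
```

Emit:
{"api": "play_rows", "payload": {
  "commands": [
    {"xyz":[0,0,0],"rotation":[0,0,-7]},
    {"xyz":[0,0,0],"rotation":[0,0,-7]},
    {"xyz":[0,0,0],"rotation":[0,0,-7]},
    {"xyz":[0,0,0],"rotation":[0,0,-8]},
    {"xyz":[0,0,0],"rotation":[0,0,0]}
  ]
}}

```text
time: 3.3
tool_pos: [0.5586, -0.0176, 0.3515]
orientation: [0.0, -0.049, 0.999, 0.0]
wrist_force: [0.8, -0.3, -0.3]
width: 0.0855
grasp_force: 0.0
```

```bash
python3 - <<'E'
from h import *
s=robot.state();print({k:np.round(s[k],3).tolist() for k in("time","q","tool_pos","orientation","wrist_force")})
c=cal("wrist");im=robot.capture("wrist");cv2.imwrite("pics/w1.png",im);print([np.round(a,3).tolist() for a in c])
T=s["tool_pos"];M=rot(s["orientation"]).as_matrix();print("cam in tool",M.T@(c[1]-T),(M.T@c[2]).round(3).tolist())
for o,z in(("base",.045),("lock_top",.138),("socket1",.045),("socket2",.045),("atom1",.0285)):
  for d in robot.find_in("wrist",o): print(o,np.round(d["at"]),round(d["confidence"],2),np.round(px2w("wrist",d["at"],z,c),3))
E
```

```text
{'time': 3.3, 'q': [-0.206, 0.257, 0.196, 1.858, -0.058, 1.031, 1.683], 'tool_pos': [0.559, -0.018, 0.351], 'orientation': [0.0, -0.049, 0.999, 0.0], 'wrist_force': [0.769, -0.255, -0.281]}
[[[393.974, 0.0, 319.199], [0.0, 393.974, 238.327], [0.0, 0.0, 1.0]], [0.487, -0.024, 0.493], [[-0.1, 0.953, 0.287], [0.995, 0.095, 0.029], [0.0, 0.288, -0.958]]]
cam in tool [ 0.07185186  0.00104073 -0.14192079] [[0.001, -0.958, -0.288], [1.0, 0.001, 0.0], [0.0, -0.288, 0.958]]
base [228. 318.] 0.83 [ 0.609 -0.013  0.045]
lock_top [246. 216.] 0.7 [ 0.61  -0.109  0.138]
socket1 [231. 317.] 0.73 [ 0.612 -0.014  0.045]
socket1 [ 96. 344.] 0.35 [0.46  0.001 0.045]
socket2 [231. 317.] 0.73 [ 0.612 -0.014  0.045]
socket2 [ 96. 344.] 0.35 [0.46  0.001 0.045]
atom1 [ 98. 347.] 0.9 [0.461 0.005 0.029]
atom1 [ 96. 445.] 0.77 [0.448 0.113 0.029]
atom1 [100. 295.] 0.74 [ 0.468 -0.053  0.029]
atom1 [ 90. 234.] 0.71 [ 0.465 -0.12   0.029]
atom1 [ 95. 398.] 0.68 [0.452 0.061 0.029]
atom1 [  1. 467.] 0.52 [0.354 0.118 0.028]
atom1 [230. 317.] 0.36 [ 0.616 -0.013  0.029]
atom1 [248. 218.] 0.36 [ 0.651 -0.134  0.029]
```

View pics/w1.png

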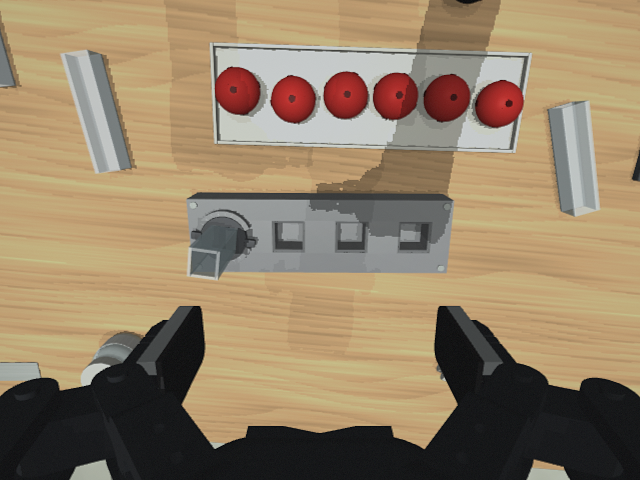

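The wrist view shows the base with its sockets at (289,236), (351,236) and (414,236), and the lock tube top at (204,263). Six red atoms lie in the tray around row 95, with columns at (97,110) and (573,158). I'll fit the base and tube to the edges.

```bash
cat >> h.py <<'E'
from scipy.optimize import minimize
def sq(a,b,z,cx=0,cy=0):
    p=[(a/2,b/2),(-a/2,b/2),(-a/2,-b/2),(a/2,-b/2)]
    return [np.array([[cx+u[0],cy+u[1],z],[cx+v[0],cy+v[1],z]]) for u,v in zip(p,p[1:]+p[:1])]
BASE=sq(.09,.31,.045)+sum([sq(.039,.039,.045,0,y) for y in(-.0375,.0375,.1125)],[])+sum([sq(.033,.033,.042,0,y) for y in(-.0375,.0375,.1125)],[])
TUBE=sq(.03,.03,.138)+sq(.024,.024,.138)
COL=sq(.13,.03,.03)
def pts(segs,p):
    P=np.concatenate([a+(b-a)*np.linspace(0,1,40)[:,None] for a,b in segs]);c,s=np.cos(p[2]),np.sin(p[2])
    return np.c_[p[0]+c*P[:,0]-s*P[:,1],p[1]+s*P[:,0]+c*P[:,1],P[:,2]]
def proj(P,c):
    v=(P-c[1])@c[2]@c[0].T; return v[:,:2]/v[:,2:]
def fit(im,c,segs,p0,lim=12,sig=(.008,.008,.1)):
    e=cv2.Canny(cv2.cvtColor(im,cv2.COLOR_BGR2GRAY),40,110);dt=cv2.distanceTransform(255-e,cv2.DIST_L2,5)
    def cost(p,L):
        q=proj(pts(segs,p),c).astype(np.float32);d=cv2.remap(dt,q[:,:1],q[:,1:],cv2.INTER_LINEAR,borderValue=20.);return np.minimum(d,L).mean()
    best=None;rng=np.random.default_rng(0)
    for i in range(25):
        x=np.array(p0)+(i>0)*rng.normal(size=3)*sig
        for L in(lim,4):
            r=minimize(cost,x,args=(L,),method="Nelder-Mead",options=dict(initial_simplex=x+np.vstack([0*np.eye(3)[:1],np.diag([.004,.004,.04])]),xatol=1e-5,fatol=1e-4));x=r.x
        if best is None or r.fun<best.fun: best=r
    return best.x,best.fun
def draw(im,c,segs,p,col=(0,255,0)):
    for u,v in proj(pts(segs,p),c):
        if 0<=u<640 and 0<=v<480: im[int(v),int(u)]=col
E
python3 - <<'E'
from h import *
s=robot.state();c=cal("wrist");im=cv2.imread("pics/w1.png")
b,f=fit(im,c,BASE,(.613,-.012,.098));print("base",b.round(4),f)
l,g=fit(im,c,TUBE,(b[0]+np.sin(b[2])*.1125,b[1]-.112,b[2]-.12));print("tube",l.round(4),g)
print("tube expected from base",b[:2]-.1125*np.array([-np.sin(b[2]),np.cos(b[2])]))
t=cv2.imread("pics/top0.png");ct=cal("top");bt,f=fit(t,ct,BASE,b);print("base top",bt.round(4),f)
for p in((.506,-.277,.24),(.417,-.411,.25),(.499,.289,.35)):
    r,f=fit(t,ct,COL,p);print("col top",r.round(4),f);draw(t,ct,COL,r)
for p in((.5,-.277,.24),(.5,.289,.35)):
    r,f=fit(im,c,COL,p);print("col wrist",r.round(4),f);draw(im,c,COL,r)
draw(im,c,BASE,b);draw(im,c,TUBE,l,(255,0,255));draw(t,ct,BASE,b)
cv2.imwrite("pics/f1.png",cv2.resize(np.hstack([im[130:300,170:470],t[150:320,160:460]]),(800,227)))
E
```

```text
base [ 0.6193 -0.01    0.0936] 0.47872766852378845
tube [ 0.6297 -0.1216 -0.0501] 0.27491945028305054
tube expected from base [ 0.62982473 -0.12199465]
base top [ 0.6175 -0.0102  0.092 ] 0.7975252270698547
col top [ 0.5049 -0.2801  0.2328] 0.3685546815395355
col top [ 0.4211 -0.4083  0.1868] 0.4973642826080322
col top [0.4992 0.283  0.3922] 0.4464758336544037
col wrist [ 0.5059 -0.279   0.2309] 0.3338268995285034
col wrist [0.5021 0.2833 0.3927] 0.3074707090854645
```

View pics/f1.png

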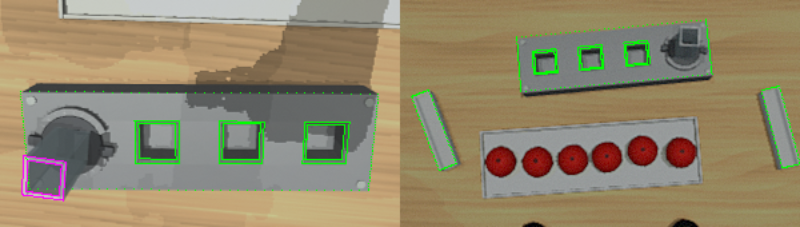

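Base fitted at (0.619, −0.010, yaw 5.4°), and the lock reads about 0.144 rad, so about 82° of clockwise turn remains. I'll grip the tube top.

Emit:
{"api": "play_rows", "payload": {
  "commands": [
    {"xyz":[0,0,0],"rotation":[0,0,8.5]},
    {"xyz":[-25.5,-33.5,0],"rotation":[0,0,0]},
    {"xyz":[-25.5,-33.5,0],"rotation":[0,0,0]},
    {"xyz":[-25.5,-33.5,0],"rotation":[0,0,0]},
    {"xyz":[0,0,0],"rotation":[0,0,0]}
  ]
}}

```text
time: 4.1
tool_pos: [0.6321, -0.1286, 0.3512]
orientation: [0.001, 0.029, 1.0, -0.003]
wrist_force: [-0.9, -0.2, 0.7]
width: 0.0854
grasp_force: 0.0
```

Emit:
{"api": "play_rows", "payload": {
  "commands": [
    {"xyz":[0,0,36],"rotation":[0,0,0]},
    {"xyz":[0,0,36],"rotation":[0,0,0]},
    {"xyz":[0,0,36],"rotation":[0,0,0]},
    {"xyz":[0,0,36],"rotation":[0,0,0]},
    {"xyz":[0,0,36],"rotation":[0,0,0]}
  ]
}}

```text
time: 4.6
tool_pos: [0.6301, -0.1207, 0.1701]
orientation: [0.0, 0.025, 1.0, 0.0]
wrist_force: [0.7, -0.5, 0.2]
width: 0.0856
grasp_force: 0.0
```

Emit:
{"api": "play_rows", "payload": {
  "commands": [
    {"xyz":[0,0,23],"rotation":[0,0,0]},
    {"xyz":[0,0,23],"rotation":[0,0,0]},
    {"xyz":[0,0,23],"rotation":[0,0,0]},
    {"xyz":[0,0,0],"rotation":[0,0,0]}
  ]
}}

```text
time: 5.0
tool_pos: [0.6276, -0.1202, 0.0993]
orientation: [-0.003, 0.024, 1.0, 0.001]
wrist_force: [-0.9, 1.2, 0.2]
width: 0.0853
grasp_force: 0.0
```

Emit:
{"api": "play_rows", "payload": {
  "commands": [
    {"xyz":[0,0,0],"rotation":[0,0,0]},
    {"xyz":[0,0,0],"rotation":[0,0,0]},
    {"xyz":[0,0,0],"rotation":[0,0,0]},
    {"xyz":[0,0,0],"rotation":[0,0,0]},
    {"xyz":[0,0,0],"rotation":[0,0,0]}
  ],
  "grip": 20,
  "force": 50
}}

```text
time: 5.5
tool_pos: [0.631, -0.1232, 0.104]
orientation: [0.001, 0.025, 1.0, -0.001]
wrist_force: [-1.0, -1.8, 7.0]
width: 0.0296
grasp_force: 51.9
```

Emit:
{"api": "play_rows", "payload": {
  "commands": [
    {"xyz":[0,0,0],"rotation":[0,0,0]},
    {"xyz":[0,0,0],"rotation":[0,0,0]},
    {"xyz":[0,0,0],"rotation":[0,0,0]},
    {"xyz":[0,0,0],"rotation":[0,0,0]}
  ]
}}

```text
time: 5.9
tool_pos: [0.6311, -0.1232, 0.104]
orientation: [0.001, 0.025, 1.0, -0.001]
wrist_force: [-1.7, -3.4, 5.9]
width: 0.0296
grasp_force: 52.0
```

```bash
python3 - <<'E'
from h import *
s=robot.state();print({k:np.round(s[k],3).tolist() for k in s})
E
```

```text
{'time': 5.9, 'q': [-0.005, 0.653, 0.185, 1.894, -0.195, 0.61, 1.823], 'joint_vel': [-0.0, 0.001, -0.001, -0.0, -0.0, 0.0, 0.001], 'effort': [-1.587, -47.599, 1.829, -12.764, -0.325, -0.164, -0.065], 'tool_pos': [0.631, -0.123, 0.104], 'orientation': [0.001, 0.025, 1.0, -0.001], 'wrist_force': [-1.736, -3.447, 5.899], 'wrist_torque': [-0.169, 0.246, 0.067], 'grasp_force': 51.977, 'width': 0.03}
```

Emit:
{"api": "play_rows", "payload": {
  "commands": [
    {"xyz":[0,0,0],"rotation":[0,0,8]},
    {"xyz":[0,0,0],"rotation":[0,0,8]},
    {"xyz":[0,0,0],"rotation":[0,0,8]},
    {"xyz":[0,0,0],"rotation":[0,0,8]},
    {"xyz":[0,0,0],"rotation":[0,0,8]}
  ]
}}

```text
time: 6.4
tool_pos: [0.6305, -0.1246, 0.104]
orientation: [0.002, 0.368, 0.93, -0.001]
wrist_force: [-2.1, -5.2, 5.0]
width: 0.0298
grasp_force: 52.0
```

Emit:
{"api": "play_rows", "payload": {
  "commands": [
    {"xyz":[0,0,0],"rotation":[0,0,8]},
    {"xyz":[0,0,0],"rotation":[0,0,8]},
    {"xyz":[0,0,0],"rotation":[0,0,8]},
    {"xyz":[0,0,0],"rotation":[0,0,8]},
    {"xyz":[0,0,0],"rotation":[0,0,8]}
  ]
}}

```text
time: 6.9
tool_pos: [0.6291, -0.1254, 0.104]
orientation: [0.001, 0.664, 0.748, -0.001]
wrist_force: [-5.0, -4.2, 6.6]
width: 0.0294
grasp_force: 52.2
```

Emit:
{"api": "play_rows", "payload": {
  "commands": [
    {"xyz":[0,0,0],"rotation":[0,0,2]},
    {"xyz":[0,0,0],"rotation":[0,0,2]},
    {"xyz":[0,0,0],"rotation":[0,0,2]},
    {"xyz":[0,0,0],"rotation":[0,0,0]}
  ]
}}

```text
time: 7.3
tool_pos: [0.629, -0.126, 0.104]
orientation: [0.002, 0.696, 0.718, -0.003]
wrist_force: [-4.1, -7.4, 8.1]
width: 0.0292
grasp_force: 80.7
```

```bash
python3 - <<'E'
from h import *
s=robot.state();print({k:np.round(s[k],3).tolist() for k in s});y=rot(s["orientation"]).as_matrix()[:,1];print("toolyaw",np.arctan2(-y[0],y[1]))
E
```

```text
{'time': 7.3, 'q': [-0.272, 0.73, 0.6, 1.907, -0.614, 0.695, 0.727], 'joint_vel': [0.004, -0.002, -0.005, -0.0, 0.001, -0.003, 0.008], 'effort': [-2.682, -46.593, 5.864, -12.894, -3.141, 0.168, -2.268], 'tool_pos': [0.629, -0.126, 0.104], 'orientation': [0.002, 0.696, 0.718, -0.003], 'wrist_force': [-4.097, -7.432, 8.096], 'wrist_torque': [-1.192, 0.918, 2.228], 'grasp_force': 80.696, 'width': 0.029}
toolyaw -1.5391433810776116
```

Emit:
{"api": "play_rows", "payload": {
  "commands": [
    {"xyz":[0,0,0],"rotation":[0,0,-2]},
    {"xyz":[0,0,0],"rotation":[0,0,0]}
  ]
}}

```text
time: 7.5
tool_pos: [0.629, -0.126, 0.104]
orientation: [0.002, 0.687, 0.727, -0.002]
wrist_force: [-4.6, -5.7, 6.9]
width: 0.0296
grasp_force: 65.8
```

Emit:
{"api": "play_rows", "payload": {
  "commands": [
    {"xyz":[0,0,0],"rotation":[0,0,0]},
    {"xyz":[0,0,0],"rotation":[0,0,0]},
    {"xyz":[0,0,0],"rotation":[0,0,0]},
    {"xyz":[0,0,0],"rotation":[0,0,0]},
    {"xyz":[0,0,-10],"rotation":[0,0,0]}
  ],
  "grip": 85
}}

```text
time: 8.0
tool_pos: [0.6293, -0.1205, 0.1113]
orientation: [-0.001, 0.687, 0.727, -0.001]
wrist_force: [0.2, -0.6, -0.5]
width: 0.0851
grasp_force: 0.0
```

Emit:
{"api": "play_rows", "payload": {
  "commands": [
    {"xyz":[0,0,-46],"rotation":[0,0,0]},
    {"xyz":[0,0,-46],"rotation":[0,0,0]},
    {"xyz":[0,0,-46],"rotation":[0,0,0]},
    {"xyz":[0,0,-46],"rotation":[0,0,0]},
    {"xyz":[0,0,-46],"rotation":[0,0,-8]}
  ]
}}

```text
time: 8.5
tool_pos: [0.6298, -0.1214, 0.3446]
orientation: [0.0, 0.634, 0.774, -0.0]
wrist_force: [2.2, 0.8, -0.7]
width: 0.0848
grasp_force: 0.0
```

Emit:
{"api": "play_rows", "payload": {
  "commands": [
    {"xyz":[0,0,0],"rotation":[0,0,-8]},
    {"xyz":[0,0,0],"rotation":[0,0,-8]},
    {"xyz":[0,0,0],"rotation":[0,0,-8]},
    {"xyz":[0,0,0],"rotation":[0,0,-8]},
    {"xyz":[0,0,0],"rotation":[0,0,-8]}
  ]
}}

```text
time: 9.0
tool_pos: [0.6299, -0.1216, 0.3431]
orientation: [0.0, 0.33, 0.944, 0.0]
wrist_force: [0.5, -0.0, 0.1]
width: 0.085
grasp_force: 0.0
```

Emit:
{"api": "play_rows", "payload": {
  "commands": [
    {"xyz":[0,0,0],"rotation":[0,0,-8]},
    {"xyz":[0,0,0],"rotation":[0,0,-8]},
    {"xyz":[0,0,0],"rotation":[0,0,-8]},
    {"xyz":[0,0,0],"rotation":[0,0,-8]},
    {"xyz":[0,0,0],"rotation":[0,0,-8]}
  ]
}}

```text
time: 9.5
tool_pos: [0.6299, -0.1218, 0.343]
orientation: [0.0, -0.013, 1.0, -0.0]
wrist_force: [1.6, -0.6, -0.6]
width: 0.0848
grasp_force: 0.0
```

Emit:
{"api": "play_rows", "payload": {
  "commands": [
    {"xyz":[0,0,0],"rotation":[0,0,-8]},
    {"xyz":[0,0,0],"rotation":[0,0,-5]},
    {"xyz":[0,0,0],"rotation":[0,0,0]},
    {"xyz":[0,0,0],"rotation":[0,0,0]}
  ]
}}

```text
time: 9.9
tool_pos: [0.63, -0.1218, 0.3427]
orientation: [0.0, -0.122, 0.992, -0.0]
wrist_force: [0.1, 0.1, 0.1]
width: 0.0852
grasp_force: 0.0
```

```bash
cat >> h.py <<'E'
def delta(pos,M):  # tool-frame shift(mm) now, and rotvec deg
    s=robot.state();Q=rot(s["orientation"]).as_matrix();T=np.array(s["tool_pos"])
    print("at",T.round(4),"shift",(Q.T@(np.array(pos)-T)*1e3).round(1),"rot",np.rad2deg(R.from_matrix(Q.T@M).as_rotvec()).round(1))
def tool(yaw,tilt):  # tilt>0: tool z leans from down towards +x(world, at yaw)
    Q=np.array([[-1,0,0],[0,1,0],[0,0,-1.]]);return R.from_euler("z",yaw).as_matrix()@R.from_euler("y",-tilt).as_matrix()@Q
def show():
    s=robot.state();print({k:np.round(s[k],3).tolist() for k in("time","q","tool_pos","orientation","wrist_force","width","grasp_force")})
def cols(cam,im,c,guesses):
    out=[]
    for p in guesses:
        r,f=fit(im,c,COL,p,sig=(.015,.015,.15));out.append(r);print("col",cam,r.round(4),round(f,2))
    return out
E
python3 - <<'E'
from h import *
show();c=cal("wrist");im=robot.capture("wrist")
b=(.6193,-.01,.0936)
for d in(0,.1): l,g=fit(im,c,TUBE,(.63,-.122,.094+d));print("tube",l.round(4),g)
print("base",fit(im,c,BASE,b))
draw(im,c,TUBE,l,(255,0,255));cv2.imwrite("pics/w2.png",im)
t=robot.capture("top");cols("top",t,cal("top"),[(.506,-.279,.23),(.421,-.408,.2),(.5,.283,.39)])
delta((.506,-.279,.3),tool(.231,-.6))
E
```

```text
{'time': 9.9, 'q': [-0.129, 0.396, 0.35, 1.699, -0.151, 1.073, 2.085], 'tool_pos': [0.63, -0.122, 0.343], 'orientation': [0.0, -0.122, 0.992, -0.0], 'wrist_force': [0.067, 0.122, 0.137], 'width': 0.085, 'grasp_force': 0.0}
tube [ 0.6298 -0.1219  0.103 ] 0.3835722804069519
tube [ 0.6299 -0.1219  0.103 ] 0.3835107684135437
base (array([ 0.61932989, -0.01027084,  0.09427919]), np.float64(0.4327766001224518))
col top [ 0.506  -0.3065 -0.1366] 1.91
col top [ 0.4204 -0.4087  0.1796] 0.37
col top [0.4998 0.2833 0.3912] 0.38
at [ 0.6301 -0.1216  0.3425] shift [ 158.7 -122.4   42.6] rot [-0.3 34.4  0.8]
```

View pics/w2.png

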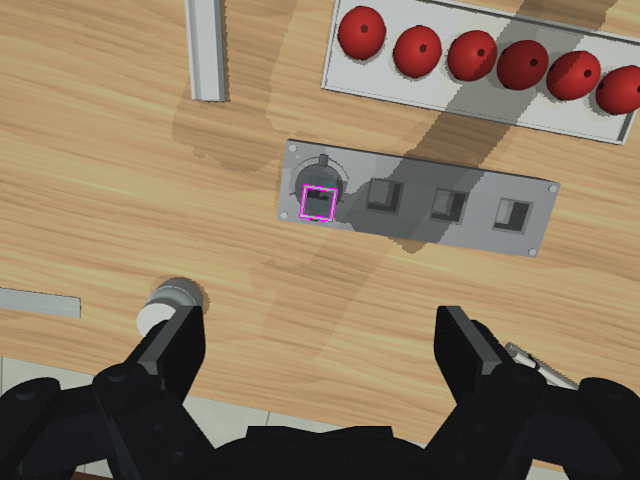

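The tube faces are now square with the base (within 0.01 rad), torque had risen at the stop, and a lug points across the row at (323,158), so it is locked. Standing the columns means large wrist turns, so I'll fit a kinematic model to the logged states and check feasibility.

```bash
cat > kin.py <<'E'
from h import *
from scipy.optimize import least_squares
import itertools
D=[([-1.257,.592,.048,1.61,-.033,.943,-.034],[.287,.665,.23],[0,.202,.979,-.001]),
([-.206,.257,.196,1.858,-.058,1.031,1.683],[.559,-.018,.351],[0,-.049,.999,0]),
([-.005,.653,.185,1.894,-.195,.61,1.823],[.631,-.123,.104],[.001,.025,1,-.001]),
([-.272,.73,.6,1.907,-.614,.695,.727],[.629,-.126,.104],[.002,.696,.718,-.003]),
([-.129,.396,.35,1.699,-.151,1.073,2.085],[.63,-.122,.343],[0,-.122,.992,0])]
def fk(q,sg,L,o7):
    z=lambda a:R.from_euler("z",a).as_matrix();y=lambda a:R.from_euler("y",a).as_matrix()
    M=np.eye(3);p=np.zeros(3);lens=[L[0],None,L[1],None,L[2],None,L[3]]
    p=p+[0,0,L[0]];M=z(sg[0]*q[0])@y(q[1])
    M=M@z(sg[1]*q[2]);p=p+M@[L[4],0,L[1]]
    M=M@y(q[3]);p=p+M@[L[5],0,0]
    M=M@z(sg[2]*q[4]);p=p+M@[0,0,L[2]]
    M=M@y(q[5]);p=p+M@[L[6],0,0]
    M=M@z(sg[3]*q[6]);p=p+M@[0,0,L[3]]
    return p,M@z(o7)
def res(x,sg):
    r=[]
    for q,t,o in D:
        p,M=fk(q,sg,x[:7],x[7]);r+=list((p-t)*10);r+=list((M-rot(o if len(o)==4 else o).as_matrix()).ravel())
    return np.array(r+list(.002*x[4:7]))
if __name__=="__main__":
    best=[]
    for sg in itertools.product((1,-1),repeat=4):
        for o in(0,1.57,3.14,-1.57):
            s=least_squares(res,[.3,.35,.35,.25,0,0,0,o],args=(sg,));best.append((s.cost,sg,s.x))
    best.sort(key=lambda a:a[0])
    for b in best[:3]: print(round(b[0],5),b[1],b[2].round(4))
E
python3 kin.py
```

```text
0.30367 (-1, -1, -1, -1) [-2.5308  0.4613  0.4116 -2.5956  0.0161 -0.0506 -0.078   1.5711]
0.30367 (-1, -1, -1, -1) [-2.5308  0.4613  0.4116 -2.5956  0.0161 -0.0506 -0.078   1.5711]
0.30367 (-1, -1, -1, -1) [-2.5308  0.4613  0.4116 -2.5956  0.0161 -0.0506 -0.078   1.5711]
```

```bash
cat > kin2.py <<'E'
from kin import *
def fk2(q,x,sg=(-1,-1,-1,-1)):
    z=lambda a:R.from_euler("z",a).as_matrix();y=lambda a:R.from_euler("y",a).as_matrix()
    M=z(-q[0]+x[8])@y(q[1]);p=np.array([0,0,x[0]])+M@[0,x[9],0]
    M=M@z(sg[1]*q[2]);p=p+M@[x[4],x[10],x[1]];M=M@y(q[3]);p=p+M@[x[5],0,0]
    M=M@z(sg[2]*q[4]);p=p+M@[0,x[11],x[2]];M=M@y(q[5]);p=p+M@[x[6],0,0]
    M=M@z(sg[3]*q[6]);return p+M@[0,0,x[3]],M@z(x[7])
def res2(x,sg):
    r=[]
    for q,t,o in D:
        p,M=fk2(q,x,sg);r+=list((p-np.array(t))*10);r+=list((M-rot(o).as_matrix()).ravel())
    return np.array(r+list(.01*(x-X0)))
X0=np.array([.3,.4,.4,.25,0,0,0,1.57,0,0,0,0])
if __name__=="__main__":
    for i in range(3): D[i]=D[i]
    D[0]=(D[0][0],D[0][1],[0,.202,.979,-.001])
    for sg in itertools.product((-1,),(1,-1),(1,-1),(1,-1)):
        b=min((least_squares(res2,np.r_[X0[:7],o,X0[8:]],args=(sg,)) for o in(0,1.57,3.14,-1.57)),key=lambda s:s.cost)
        print(sg,round(b.cost,5),b.x.round(3))
    for q,t,o in D: p,M=fk2(q,X0);print(p-t,M[:,2].round(2),np.arctan2(M[1,1],M[0,1]),np.arctan2(rot(o).as_matrix()[1,1],rot(o).as_matrix()[0,1]))
E
python3 kin2.py
```

```text
(-1, 1, 1, 1) 7.8719 [ 3.778  0.412  0.343  3.792  0.065 -0.181  0.216 -1.196  0.851 -0.953
  0.039  0.337]
(-1, 1, 1, -1) 2.0402 [ 3.776  0.412  0.343  3.789  0.065 -0.181  0.216  3.158  0.851 -0.953
  0.039  0.337]
(-1, 1, -1, 1) 8.18446 [-0.482  0.398  0.342 -0.488  0.11  -0.19   0.164 -1.012  0.684 -0.941
  0.743 -0.288]
(-1, 1, -1, -1) 1.20458 [-0.482  0.398  0.342 -0.488  0.11  -0.19   0.165  2.712  0.686 -0.942
  0.743 -0.289]
(-1, -1, 1, 1) 8.02379 [-1.100e-02  6.190e-01  4.620e-01  4.000e-03 -0.000e+00 -4.000e-03
 -2.000e-03  3.919e+00 -1.000e-03 -2.000e-02 -2.600e-02  1.000e-03]
(-1, -1, 1, -1) 1.22273 [-0.012  0.62   0.462  0.004 -0.    -0.004 -0.002  1.858  0.003 -0.022
 -0.028  0.003]
(-1, -1, -1, 1) 7.19011 [ 1.930e-01  6.220e-01  4.640e-01  2.080e-01 -1.000e-03 -2.000e-03
 -2.000e-03  4.244e+00  1.000e-03 -2.100e-02 -2.500e-02 -1.000e-03]
(-1, -1, -1, -1) 5e-05 [ 1.960e-01  6.220e-01  4.640e-01  2.110e-01 -1.000e-03 -2.000e-03
 -2.000e-03  1.573e+00  2.000e-03 -2.100e-02 -2.500e-02 -1.000e-03]
[-0.10050925 -0.15243505 -0.08385851] [-0. -0. -1.] 1.1644973682763256 1.163840942913426
[-0.11590874  0.03427428 -0.11936496] [ 0.  0. -1.] 1.6702953961062188 1.66881586981892
[-0.1682763   0.05528824 -0.06371209] [ 0. -0. -1.] 1.5209454539133913 1.520804743303353
[-0.17620033  0.02902499 -0.06208758] [-0.   -0.01 -1.  ] 0.032206272613284896 0.031109515766705825
[-0.13804576  0.04860598 -0.11488742] [ 0. -0. -1.] 1.817444350507485 1.815535112370743
```

The model fits (cost 5e-5), except that base height and tool length trade off because every sample points straight down. I'll move over column A and tilt a little to separate them.

Emit:
{"api": "play_rows", "payload": {
  "commands": [
    {"xyz":[40,-30,0],"rotation":[0,0,0]},
    {"xyz":[40,-30,0],"rotation":[0,0,0]},
    {"xyz":[39,-31,0],"rotation":[0,0,0]},
    {"xyz":[40,-31,0],"rotation":[0,0,0]},
    {"xyz":[0,0,0],"rotation":[0,0,0]}
  ]
}}

```text
time: 10.5
tool_pos: [0.4997, -0.2865, 0.3432]
orientation: [-0.001, -0.116, 0.993, -0.002]
wrist_force: [0.3, 0.3, -0.3]
width: 0.0849
grasp_force: 0.0
```

Emit:
{"api": "play_rows", "payload": {
  "commands": [
    {"xyz":[0,0,0],"rotation":[0,8,0]},
    {"xyz":[0,0,0],"rotation":[0,8,0]},
    {"xyz":[0,0,0],"rotation":[0,8,0]},
    {"xyz":[0,0,0],"rotation":[0,0,0]},
    {"xyz":[0,0,0],"rotation":[0,0,0]}
  ]
}}

```text
time: 11.0
tool_pos: [0.5067, -0.2778, 0.3416]
orientation: [-0.206, -0.121, 0.971, -0.026]
wrist_force: [-0.0, -0.0, 1.0]
width: 0.0848
grasp_force: 0.0
```

```bash
cat > plan.py <<'E'
from kin2 import *
s=robot.state();D.append((list(s["q"]),list(s["tool_pos"]),list(s["orientation"])))
X=least_squares(res2,X0,args=((-1,)*4,)).x;np.save("X.npy",X)
lo=np.array([-2.69,-.47,-1.27,.19,-1.53,.08,-3.09]);hi=np.array([2.69,2.24,1.36,2.51,4.68,2.07,3.09])
def ik(pos,M,q0,mg=.06):
    def f(q):
        p,A=fk2(q,X);return np.r_[(p-pos)*10,(A-M).ravel(),.01*(q-q0)]
    r=least_squares(f,np.clip(q0,lo+mg+.001,hi-mg-.001),bounds=(lo+mg,hi-mg));p,A=fk2(r.x,X)
    return r.x,np.linalg.norm(p-pos)*1e3+np.abs(A-M).max()*100
E
cat > p1.py <<'E'
from plan import *
show();print(X.round(4))
q0=np.array(s["q"])
# grasp far end of column A, tilt t; final poses: pointing dir phi = base +x(0), -y(-90), +y(90), -x
col=np.array([.506,-.279]);a=.231;gp=np.array([*(col+.038*np.array([np.cos(a),np.sin(a)])),.022])
Bx=.0936;sock=np.array([.6228,-.0473])
for t in(-.8,-.6,-.4,-.2,0,.2,.4,.6):
    Mg=tool(a,t);q,e=ik(gp+Mg@[0,0,.019],Mg,q0);print("grasp t",t,round(e,1),q.round(2))
for t in(.7,.9,1.1,1.3,1.5):
  for nm,k in(("+x",0),("-y",-1),("+y",1)):
    M=tool(Bx+k*np.pi/2,t);g=np.r_[sock,.125]+M@[0,0,.019]
    best=min((ik(g,M,qq) for qq in (q0,np.r_[q0[:4],1.5,1,0],np.r_[q0[:4],3,.5,-1],np.r_[q0[:4],-1.3,1,0])),key=lambda r:r[1])
    print("place",nm,t,round(best[1],1),best[0].round(2))
E
python3 p1.py
```

```text
{'time': 11.0, 'q': [0.004, 0.481, 0.451, 1.659, 0.061, 1.373, 2.241], 'tool_pos': [0.507, -0.278, 0.342], 'orientation': [-0.206, -0.121, 0.971, -0.026], 'wrist_force': [-0.039, -0.027, 0.986], 'width': 0.085, 'grasp_force': 0.0}
[ 2.9290e-01  6.2440e-01  4.6470e-01  3.0900e-01 -1.7000e-03 -6.0000e-04
 -9.0000e-04  1.5733e+00  2.4000e-03 -2.0900e-02 -2.4800e-02 -1.3000e-03]
grasp t -0.8 0.0 [-0.    1.07  0.4   1.58  0.04  1.24  2.1 ]
grasp t -0.6 0.0 [ 0.03  0.98  0.37  1.69 -0.01  1.03  2.13]
grasp t -0.4 0.0 [ 0.08  0.9   0.33  1.79 -0.06  0.82  2.19]
grasp t -0.2 0.0 [ 0.17  0.83  0.25  1.9  -0.13  0.6   2.27]
grasp t 0 0.0 [ 0.32  0.77  0.09  2.   -0.17  0.38  2.35]
grasp t 0.2 0.0 [ 0.56  0.75 -0.17  2.09 -0.08  0.15  2.33]
grasp t 0.4 11.7 [ 0.72  0.77 -0.28  2.09 -0.7   0.14  3.03]
grasp t 0.6 23.0 [ 1.    0.86 -0.56  2.08 -0.54  0.14  3.03]
place +x 0.7 0.0 [ 0.16  0.61 -0.15  2.35  3.18  0.51 -1.44]
place -y 0.7 0.0 [-0.95  1.09  1.1   1.99 -0.41  0.56  0.28]
place +y 0.7 0.0 [ 0.96  1.12 -1.18  1.78  0.38  0.89  3.03]
place +x 0.9 0.0 [ 0.12  0.7  -0.08  2.44  3.25  0.89 -1.5 ]
place -y 0.9 0.0 [-1.04  1.26  1.21  1.98 -0.39  0.58  0.21]
place +y 0.9 0.0 [-0.04  0.95  0.6   1.79 -1.16  1.53 -1.83]
place +x 1.1 7.5 [ 0.91  1.23 -1.21  2.45  2.81  1.18 -0.37]
place -y 1.1 0.0 [-1.1   1.44  1.29  1.96 -0.36  0.61  0.13]
place +y 1.1 0.0 [ 0.06  1.01  0.52  1.75 -1.18  1.67 -1.8 ]
place +x 1.3 19.8 [ 1.    1.45 -1.21  2.45  3.17  1.22 -0.27]
place -y 1.3 0.0 [-1.14  1.57  1.3   1.94 -0.21  0.64 -0.06]
place +y 1.3 0.0 [ 0.13  1.08  0.44  1.71 -1.2   1.81 -1.78]
place +x 1.5 8.1 [ 1.03  1.7  -1.21  2.45  3.49  1.35 -0.12]
place -y 1.5 0.0 [-0.69  1.1   0.34  1.89  1.06  1.31 -1.27]
place +y 1.5 0.0 [ 0.19  1.15  0.36  1.67 -1.22  1.94 -1.77]
```

```bash
cat > p2.py <<'E'
from plan import *
def sim(q,poses,nm):
    # poses: list of (pos,M) waypoints; min-norm DLS steps
    q=q.copy();marg=9;err=0
    for pos,M in poses:
        p,A=fk2(q,X);n=int(max(np.linalg.norm(pos-p)/.01,R.from_matrix(A.T@M).magnitude()/.03))+1
        rv=R.from_matrix(A.T@M).as_rotvec()
        for i in range(1,n+1):
            pt=p+(pos-p)*i/n;Mt=A@R.from_rotvec(rv*i/n).as_matrix()
            for _ in range(3):
                c,B=fk2(q,X);e=np.r_[pt-c,R.from_matrix(Mt@B.T).as_rotvec()]
                J=np.array([(lambda a,b:np.r_[a[0]-b[0],R.from_matrix(a[1]@b[1].T).as_rotvec()])(fk2(q+1e-5*k,X),(c,B))/1e-5 for k in np.eye(7)]).T
                q=np.clip(q+J.T@np.linalg.solve(J@J.T+1e-5*np.eye(6),e),lo,hi)
            c,B=fk2(q,X);err=max(err,np.linalg.norm(pt-c)*1e3);marg=min(marg,(q-lo).min(),(hi-q).min())
        print(nm,"err",round(err,1),"marg",round(marg,2),q.round(2))
    return q
if __name__=="__main__":
    Bx=.0936;socks=[(.6228,-.0473),(.6158,.0273),(.6088,.1020)]
    for (cx,cy,a),so in zip(((.506,-.279,.231),(.4204,-.4087,.18),(.4998,.2833,.391)),socks):
      for tg in(-.4,-.2):
        cxy=np.array([cx,cy])+.042*np.array([np.cos(a),np.sin(a)]);G=tool(a,tg)
        p0=np.r_[cxy,.3];q=sim(np.array(s["q"]),[(p0,G),(np.r_[cxy,.008],G),(p0,G)],"grasp %.1f"%tg)
        y1=Bx-np.pi/2;mid=np.array([.55,(cy+so[1])/2,.3]);
        sim(q,[(p0,tool(a,tg+np.pi/2)),(mid,tool((a+y1)/2,tg+np.pi/2)),(np.r_[so,.24],tool(y1,tg+np.pi/2)),(np.r_[so,.1],tool(y1,tg+np.pi/2))],"tilt-yaw")
        sim(q,[(mid,tool((a+y1)/2,tg)),(np.r_[so,.3],tool(y1,tg)),(np.r_[so,.26],tool(y1,tg+np.pi/2)),(np.r_[so,.1],tool(y1,tg+np.pi/2))],"yaw-tilt")
E
python3 p2.py
```

```text
grasp -0.4 err 0.0 marg 0.71 [0.01 0.56 0.43 1.63 0.01 1.33 2.21]
grasp -0.4 err 0.0 marg 0.71 [ 0.07  0.9   0.34  1.77 -0.08  0.84  2.2 ]
grasp -0.4 err 0.0 marg 0.71 [0.01 0.56 0.43 1.63 0.01 1.33 2.21]
tilt-yaw err 157.1 marg 0.0 [ 1.79  1.02 -1.27  2.35 -0.55  0.08  3.09]
tilt-yaw err 357.8 marg 0.0 [ 2.69  2.24 -1.27  2.51 -1.53  0.08  3.09]
tilt-yaw err 467.9 marg 0.0 [ 2.69  2.24 -1.27  2.51 -1.53  0.08  3.09]
tilt-yaw err 472.9 marg 0.0 [ 2.69  2.24 -1.27  2.51 -1.53  0.08  3.09]
yaw-tilt err 0.0 marg 0.65 [-0.09  0.56  0.56  1.67 -0.35  1.41  1.54]
yaw-tilt err 0.0 marg 0.65 [-0.27  0.54  0.7   1.75 -0.73  1.27  0.81]
yaw-tilt err 2.6 marg 0.0 [-1.15  1.24  1.36  1.93 -0.03  0.73 -0.  ]
yaw-tilt err 2.6 marg 0.0 [-1.12  1.44  1.2   1.94 -0.15  0.63 -0.13]
grasp -0.2 err 0.0 marg 0.72 [ 0.05  0.47  0.41  1.72 -0.06  1.15  2.26]
grasp -0.2 err 0.0 marg 0.54 [ 0.13  0.83  0.29  1.89 -0.18  0.62  2.31]
grasp -0.2 err 0.0 marg 0.54 [ 0.05  0.47  0.41  1.72 -0.06  1.15  2.27]
tilt-yaw err 220.2 marg 0.0 [ 1.85  1.27 -1.27  2.42 -0.44  0.08  3.09]
tilt-yaw err 357.8 marg 0.0 [ 2.69
[... 2910 characters left out ...]
0 marg 0.61 [-0.65  0.83  0.13  1.83 -0.2   0.69  1.58]
grasp -0.2 err 0.0 marg 0.61 [-0.71  0.48  0.21  1.67 -0.13  1.21  1.51]
tilt-yaw err 236.1 marg 0.0 [-1.27  0.7   0.76  2.51  3.    1.32 -2.04]
tilt-yaw err 236.1 marg 0.0 [-1.66  0.93  1.07  2.35  1.59  0.58 -1.42]
tilt-yaw err 236.1 marg 0.0 [-1.16  1.06  0.84  1.78  0.56  1.2  -0.72]
tilt-yaw err 236.1 marg 0.0 [-1.12  1.25  0.75  1.75  0.48  1.12 -0.83]
yaw-tilt err 0.0 marg 0.71 [-0.64  0.42  0.42  1.8  -0.34  1.13  0.97]
yaw-tilt err 0.0 marg 0.69 [-0.59  0.45  0.64  1.82 -0.54  1.04  0.4 ]
yaw-tilt err 0.0 marg 0.19 [-1.29  1.24  1.17  1.79  0.27  1.07 -0.39]
yaw-tilt err 0.0 marg 0.19 [-1.25  1.43  1.04  1.76  0.16  1.01 -0.52]
```

Yaw first and then tilt is feasible. I'll grasp with the tool leaning back about 31° and place it pointing along −y of the base, coming from the empty side. Now to measure column A close up.

```bash
cat > meas.py <<'E'
from h import *
import sys
def measure(cam,guesses,tg=-.55,off=.042,save=None,z=.010,hz=.14):
    c=cal(cam);im=robot.capture(cam)
    for r in cols(cam,im,c,guesses):
        if abs(r[2])>1.2: r[2]-=np.sign(r[2])*np.pi
        p=r[:2]+off*np.array([np.cos(r[2]),np.sin(r[2])]);G=tool(r[2],tg)
        print("grasp xy",p.round(4));delta((*p,hz),G);draw(im,c,COL,r)
    if save: cv2.imwrite(save,im)
E
python3 - <<'E'
from meas import *
measure("wrist",[(.506,-.279,.231)],save="pics/w3.png")
E
```

```text
col wrist [ 0.5058 -0.2798  0.2281] 0.34
grasp xy [ 0.5467 -0.2703]
at [ 0.5055 -0.2789  0.3424] shift [-120.7   -1.6  167.9] rot [-0.5  7.5  0.9]
```

View pics/w3.png

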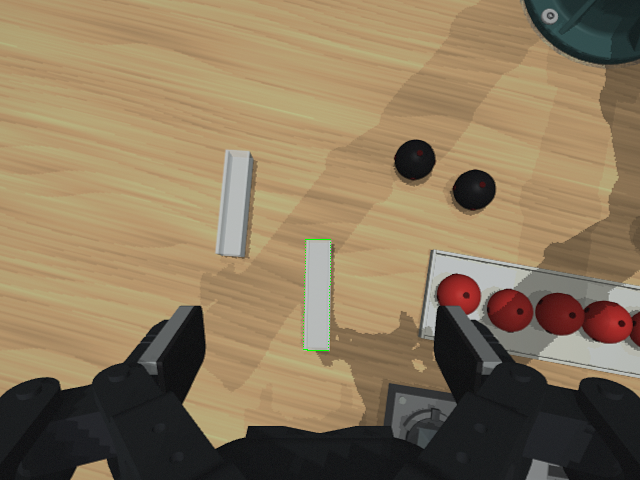

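Emit:
{"api": "play_rows", "payload": {
  "commands": [
    {"xyz":[-24,-0.3,33.6],"rotation":[0,0,0]},
    {"xyz":[-24,-0.3,33.6],"rotation":[0,0,0]},
    {"xyz":[-24,-0.3,33.6],"rotation":[0,0,0]},
    {"xyz":[-24,-0.3,33.6],"rotation":[0,0,0]},
    {"xyz":[-24.7,-0.4,33.5],"rotation":[0,0,0]}
  ]
}}

```text
time: 11.55
tool_pos: [0.5465, -0.2713, 0.1403]
orientation: [-0.205, -0.119, 0.971, -0.026]
wrist_force: [0.1, -0.6, 0.0]
width: 0.0848
grasp_force: 0.0
```

Emit:
{"api": "play_rows", "payload": {
  "commands": [
    {"xyz":[0,0,0],"rotation":[-0.5,7.5,0.9]},
    {"xyz":[0,0,0],"rotation":[0,0,0]},
    {"xyz":[0,0,0],"rotation":[0,0,0]},
    {"xyz":[0,0,0],"rotation":[0,0,0]}
  ]
}}

```text
time: 11.95
tool_pos: [0.5468, -0.2713, 0.1421]
orientation: [-0.268, -0.109, 0.957, -0.031]
wrist_force: [0.5, -0.3, -0.3]
width: 0.0849
grasp_force: 0.0
```

```bash
python3 - <<'E'
from h import *
show();delta((.5467,-.2703,.010),tool(.228,-.55))
E
```

```text
{'time': 11.95, 'q': [0.007, 0.796, 0.415, 1.662, 0.009, 1.191, 2.168], 'tool_pos': [0.547, -0.271, 0.142], 'orientation': [-0.268, -0.109, 0.957, -0.031], 'wrist_force': [0.475, -0.303, -0.298], 'width': 0.085, 'grasp_force': 0.0}
at [ 0.5468 -0.2713  0.1421] shift [-68.7   1.2 112.9] rot [-0.1  0.2 -0.1]
```

Emit:
{"api": "play_rows", "payload": {
  "commands": [
    {"xyz":[-17,0.2,28],"rotation":[0,0,0]},
    {"xyz":[-17,0.2,28],"rotation":[0,0,0]},
    {"xyz":[-17,0.2,28],"rotation":[0,0,0]},
    {"xyz":[-17.5,0.2,28.5],"rotation":[0,0,0]},
    {"xyz":[0,0,0],"rotation":[0,0,0]}
  ]
}}

```text
time: 12.45
tool_pos: [0.5442, -0.2681, 0.0065]
orientation: [-0.271, -0.11, 0.956, -0.029]
wrist_force: [-1.3, 1.4, 0.1]
width: 0.0848
grasp_force: 0.0
```

Emit:
{"api": "play_rows", "payload": {
  "commands": [
    {"xyz":[0,0,0],"rotation":[0,0,0]},
    {"xyz":[0,0,0],"rotation":[0,0,0]},
    {"xyz":[0,0,0],"rotation":[0,0,0]},
    {"xyz":[0,0,0],"rotation":[0,0,0]},
    {"xyz":[0,0,0],"rotation":[0,0,0]}
  ],
  "grip": 15,
  "force": 60
}}

```text
time: 12.95
tool_pos: [0.5483, -0.2695, 0.0101]
orientation: [-0.268, -0.11, 0.956, -0.032]
wrist_force: [1.6, 0.6, 6.1]
width: 0.0293
grasp_force: 60.2
```

```bash
cat >> h.py <<'E'
import json
def grasped(center,yaw):   # store column centre in tool frame
    s=robot.state();Q=rot(s["orientation"]).as_matrix();pc=Q.T@(np.array([*center,.015])-s["tool_pos"]);ax=Q.T@np.array([np.cos(yaw),np.sin(yaw),0])
    print("pc",pc.round(4),"axis in tool",ax.round(3));json.dump([pc.tolist(),ax.tolist()],open("grip.json","w"))
SOCK=[(.6228,-.0473),(.6158,.0273),(.6088,.1020)];BYAW=.0938
def where():  # current column pose from grip
    pc,ax=map(np.array,json.load(open("grip.json")));s=robot.state();Q=rot(s["orientation"]).as_matrix()
    print("column centre",(np.array(s["tool_pos"])+Q@pc).round(4),"axis",(Q@ax).round(3))
def place(k,z,tg=-.55):
    pc,ax=map(np.array,json.load(open("grip.json")));M=tool(BYAW-np.pi/2,tg+np.pi/2)
    print("target TCP",(np.array([*SOCK[k],z])-M@pc).round(4));delta(np.array([*SOCK[k],z])-M@pc,M)
E
python3 - <<'E'
from h import *
show();grasped((.5058,-.2798),.2281)
delta((.56,-.15,.32),tool(BYAW-np.pi/2,-.55))
E
```

```text
{'time': 12.95, 'q': [0.03, 0.966, 0.372, 1.679, -0.03, 1.01, 2.146], 'tool_pos': [0.548, -0.27, 0.01], 'orientation': [-0.268, -0.11, 0.956, -0.032], 'wrist_force': [1.606, 0.633, 6.142], 'width': 0.029, 'grasp_force': 60.172}
pc [ 0.0399 -0.0003  0.0186] axis in tool [-0.854 -0.002 -0.52 ]
at [ 0.5483 -0.2695  0.0101] shift [ 128.4  113.3 -284.9] rot [-51.1   0.2  83.4]
```

Emit:
{"api": "play_rows", "payload": {
  "commands": [
    {"xyz":[12,0,-19],"rotation":[0,0,0]},
    {"xyz":[24,0,-39],"rotation":[0,0,0]},
    {"xyz":[24,0,-39],"rotation":[0,0,0]},
    {"xyz":[24,0,-39],"rotation":[0,0,0]},
    {"xyz":[24,0,-39],"rotation":[0,0,0]}
  ]
}}

```text
time: 13.45
tool_pos: [0.546, -0.269, 0.216]
orientation: [-0.269, -0.11, 0.956, -0.031]
wrist_force: [0.0, -0.4, -0.4]
width: 0.0288
grasp_force: 59.5
```

Emit:
{"api": "play_rows", "payload": {
  "commands": [
    {"xyz":[24,0,-39],"rotation":[0,0,0]},
    {"xyz":[24,0,-39],"rotation":[0,0,0]},
    {"xyz":[0,0,0],"rotation":[-4.26,0,6.95]},
    {"xyz":[0,0,0],"rotation":[-4.26,0,6.95]},
    {"xyz":[0,0,0],"rotation":[-4.26,0,6.95]}
  ]
}}

```text
time: 13.95
tool_pos: [0.5466, -0.2687, 0.3062]
orientation: [-0.269, 0.097, 0.958, 0.028]
wrist_force: [-1.5, -0.1, -1.8]
width: 0.0286
grasp_force: 59.4
```

Emit:
{"api": "play_rows", "payload": {
  "commands": [
    {"xyz":[0,0,0],"rotation":[-4.26,0,6.95]},
    {"xyz":[0,0,0],"rotation":[-4.26,0,6.95]},
    {"xyz":[0,0,0],"rotation":[-4.26,0,6.95]},
    {"xyz":[0,0,0],"rotation":[-4.26,0,6.95]},
    {"xyz":[0,0,0],"rotation":[-4.26,0,6.95]}
  ]
}}

```text
time: 14.45
tool_pos: [0.5461, -0.2694, 0.3055]
orientation: [-0.243, 0.425, 0.864, 0.12]
wrist_force: [-0.5, -0.8, -1.7]
width: 0.0291
grasp_force: 59.5
```

Emit:
{"api": "play_rows", "payload": {
  "commands": [
    {"xyz":[0,0,0],"rotation":[-4.26,0,6.95]},
    {"xyz":[0,0,0],"rotation":[-4.26,0,6.95]},
    {"xyz":[0,0,0],"rotation":[-4.26,0,6.95]},
    {"xyz":[0,0,0],"rotation":[-4.26,0,6.95]},
    {"xyz":[0,0,0],"rotation":[0,0,0]}
  ]
}}

```text
time: 14.95
tool_pos: [0.5434, -0.2706, 0.306]
orientation: [-0.201, 0.65, 0.71, 0.183]
wrist_force: [-0.5, 0.1, 0.3]
width: 0.0285
grasp_force: 59.4
```

```bash
python3 - <<'E'
from h import *
show();where();delta((.6228,-.0473,.3),tool(BYAW-np.pi/2,-.55))
E
```

```text
{'time': 14.95, 'q': [0.125, 0.649, 0.764, 1.652, -0.726, 1.555, 1.194], 'tool_pos': [0.543, -0.271, 0.306], 'orientation': [-0.201, 0.65, 0.71, 0.183], 'wrist_force': [-0.545, 0.095, 0.274], 'width': 0.028, 'grasp_force': 59.425}
column centre [ 0.5392 -0.2271  0.311 ] axis [ 0.086 -0.996 -0.002]
at [ 0.5434 -0.2706  0.306 ] shift [180.7  98.9 117.6] rot [ 0.1  0.  -0.3]
```

Emit:
{"api": "play_rows", "payload": {
  "commands": [
    {"xyz":[30,16.5,19.6],"rotation":[0,0,0]},
    {"xyz":[30,16.5,19.6],"rotation":[0,0,0]},
    {"xyz":[30,16.5,19.6],"rotation":[0,0,0]},
    {"xyz":[30,16.5,19.6],"rotation":[0,0,0]},
    {"xyz":[30,16.5,19.6],"rotation":[0,0,0]}
  ]
}}

```text
time: 15.45
tool_pos: [0.6123, -0.0808, 0.3004]
orientation: [-0.201, 0.646, 0.713, 0.183]
wrist_force: [0.4, -0.2, -0.9]
width: 0.0288
grasp_force: 59.5
```

Emit:
{"api": "play_rows", "payload": {
  "commands": [
    {"xyz":[30,16.5,19.6],"rotation":[0,0,0]},
    {"xyz":[0,0,0],"rotation":[0,-7.5,0]},
    {"xyz":[0,0,0],"rotation":[0,-7.5,0]},
    {"xyz":[0,0,0],"rotation":[0,-7.5,0]},
    {"xyz":[0,0,0],"rotation":[0,-7.5,0]}
  ]
}}

```text
time: 15.95
tool_pos: [0.6255, -0.0454, 0.3005]
orientation: [-0.007, 0.671, 0.741, 0.008]
wrist_force: [-0.3, 0.1, -1.0]
width: 0.0289
grasp_force: 59.4
```

Emit:
{"api": "play_rows", "payload": {
  "commands": [
    {"xyz":[0,0,0],"rotation":[0,-7.5,0]},
    {"xyz":[0,0,0],"rotation":[0,-7.5,0]},
    {"xyz":[0,0,0],"rotation":[0,-7.5,0]},
    {"xyz":[0,0,0],"rotation":[0,-7.5,0]},
    {"xyz":[0,0,0],"rotation":[0,0,0]}
  ]
}}

```text
time: 16.45
tool_pos: [0.6257, -0.0378, 0.2953]
orientation: [0.181, 0.647, 0.722, -0.167]
wrist_force: [0.4, 1.1, -2.2]
width: 0.0289
grasp_force: 59.5
```

```bash
python3 - <<'E'
from h import *
show();where();place(0,.14)
E
```

```text
{'time': 16.45, 'q': [-0.978, 0.743, 1.211, 1.856, -0.255, 0.885, 0.347], 'tool_pos': [0.626, -0.038, 0.295], 'orientation': [0.181, 0.647, 0.722, -0.167], 'wrist_force': [0.388, 1.107, -2.192], 'width': 0.029, 'grasp_force': 59.482}
column centre [ 0.6223 -0.0117  0.2599] axis [ 0.058 -0.498  0.865]
target TCP [ 0.6236 -0.0523  0.1837]
at [ 0.6257 -0.0378  0.2953] shift [ 40.8  -2.8 104.8] rot [  0.2 -30.    0.8]
```

Emit:
{"api": "play_rows", "payload": {
  "commands": [
    {"xyz":[0,0,0],"rotation":[0,-7.5,0.2]},
    {"xyz":[0,0,0],"rotation":[0,-7.5,0.2]},
    {"xyz":[0,0,0],"rotation":[0,-7.5,0.2]},
    {"xyz":[0,0,0],"rotation":[0,-7.5,0.2]},
    {"xyz":[0,0,0],"rotation":[0,0,0]}
  ]
}}

```text
time: 16.95
tool_pos: [0.6254, -0.0427, 0.294]
orientation: [0.36, 0.589, 0.644, -0.33]
wrist_force: [-0.3, 0.0, -1.8]
width: 0.0293
grasp_force: 59.5
```

```bash
python3 - <<'E'
from h import *
show();where();place(0,.14)
E
```

```text
{'time': 16.95, 'q': [-1.137, 1.061, 1.332, 1.9, 0.01, 0.79, 0.025], 'tool_pos': [0.625, -0.043, 0.294], 'orientation': [0.36, 0.589, 0.644, -0.33], 'wrist_force': [-0.251, 0.025, -1.802], 'width': 0.029, 'grasp_force': 59.496}
column centre [ 0.6247 -0.0376  0.2503] axis [-0.002 -0.003  1.   ]
target TCP [ 0.6236 -0.0523  0.1837]
at [ 0.6254 -0.0427  0.294 ] shift [89.1 -2.7 65.7] rot [-0.2 -0.  -0.2]
```

Emit:
{"api": "play_rows", "payload": {
  "commands": [
    {"xyz":[22.3,-0.7,16.4],"rotation":[0,0,0]},
    {"xyz":[22.3,-0.7,16.4],"rotation":[0,0,0]},
    {"xyz":[22.3,-0.7,16.4],"rotation":[0,0,0]},
    {"xyz":[22.3,-0.7,16.4],"rotation":[0,0,0]},
    {"xyz":[0,0,0],"rotation":[0,0,0]}
  ]
}}

```text
time: 17.45
tool_pos: [0.6225, -0.0565, 0.1866]
orientation: [0.359, 0.594, 0.641, -0.328]
wrist_force: [-0.6, 0.1, 0.1]
width: 0.0287
grasp_force: 59.5
```

```bash
python3 - <<'E'
from h import *
show();where();place(0,.14)
a=robot.capture("side");b=robot.capture("wrist")
cv2.imwrite("pics/p1.png",np.hstack([cv2.resize(a[150:330,270:470],(444,400)),cv2.resize(b,(356,267),interpolation=cv2.INTER_AREA)[0:267] if 0 else cv2.copyMakeBorder(cv2.resize(b,(356,267),interpolation=cv2.INTER_AREA),0,133,0,0,0)]))
E
```

```text
{'time': 17.45, 'q': [-1.081, 1.18, 1.218, 1.955, -0.071, 0.656, -0.046], 'tool_pos': [0.622, -0.057, 0.187], 'orientation': [0.359, 0.594, 0.641, -0.328], 'wrist_force': [-0.575, 0.079, 0.118], 'width': 0.029, 'grasp_force': 59.487}
column centre [ 0.622  -0.0513  0.1429] axis [-0.007 -0.009  1.   ]
target TCP [ 0.6236 -0.0523  0.1837]
at [ 0.6225 -0.0565  0.1866] shift [ 4.6  1.4 -2. ] rot [-0.5 -0.3 -0.7]
```

View pics/p1.png

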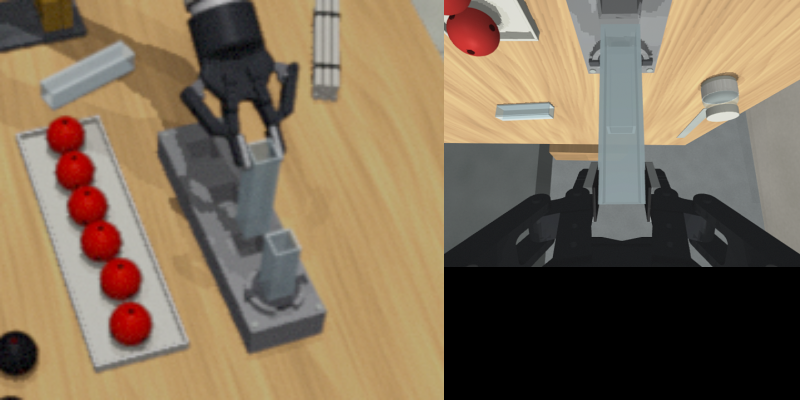

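Emit:
{"api": "play_rows", "payload": {
  "commands": [
    {"xyz":[0,0,0],"rotation":[0,0,0]},
    {"xyz":[0,0,0],"rotation":[0,0,0]}
  ]
}}

```text
time: 17.75
tool_pos: [0.6245, -0.0556, 0.191]
orientation: [0.363, 0.593, 0.64, -0.326]
wrist_force: [0.8, -0.3, -0.6]
width: 0.0288
grasp_force: 59.5
```

```bash
cat >> h.py <<'E'
def tubesq(z): return sq(.03,.03,z)+sq(.024,.024,z)
def top_at(z,xy,cams=("side","top","wrist")):
    for n in cams:
        c=cal(n);im=robot.capture(n);r,f=fit(im,c,tubesq(z),(*xy,BYAW),sig=(.004,.004,.05));print("tubetop",n,r.round(4),round(f,2))
E
python3 - <<'E'
from h import *
show();where();place(0,.14)
top_at(.207,(.622,-.05))
for n in("side","top"):
    im=robot.capture(n);print("lock check",n,fit(im,cal(n),TUBE,(.63,-.122,.094))[0].round(4),"base",fit(im,cal(n),BASE,(.6193,-.01,.0938))[0].round(4))
E
```

```text
{'time': 17.75, 'q': [-1.085, 1.179, 1.225, 1.954, -0.068, 0.655, -0.049], 'tool_pos': [0.624, -0.056, 0.191], 'orientation': [0.363, 0.593, 0.64, -0.326], 'wrist_force': [0.784, -0.317, -0.65], 'width': 0.029, 'grasp_force': 59.489}
column centre [ 0.6243 -0.0505  0.1472] axis [-0.014 -0.005  1.   ]
target TCP [ 0.6236 -0.0523  0.1837]
at [ 0.6245 -0.0556  0.191 ] shift [ 7.9 -0.7  0.9] rot [-0.2 -0.1 -0.9]
tubetop side [ 0.6267 -0.0454  0.0334] 0.57
tubetop top [ 0.6213 -0.0502  0.0797] 0.5
tubetop wrist [ 0.6224 -0.0029 -0.0459] 2.04
lock check side [ 0.6261 -0.1229  0.0352] base [ 0.6165 -0.0072  0.1032]
lock check top [ 0.6281 -0.1222 -0.0105] base [ 0.6142 -0.0107  0.1477]
```

Emit:
{"api": "play_rows", "payload": {
  "commands": [
    {"xyz":[4,-0.5,0.5],"rotation":[0,0,-0.4]},
    {"xyz":[4,-0.5,0.5],"rotation":[0,0,-0.4]},
    {"xyz":[0,0,0],"rotation":[0,0,0]},
    {"xyz":[0,0,0],"rotation":[0,0,0]},
    {"xyz":[0,0,0],"rotation":[0,0,0]}
  ]
}}

```text
time: 18.5
tool_pos: [0.6224, -0.0522, 0.1816]
orientation: [0.36, 0.588, 0.645, -0.33]
wrist_force: [-0.4, -0.5, -0.1]
width: 0.029
grasp_force: 59.5
```

```bash
python3 - <<'E'
from h import *
show();where();place(0,.115)
top_at(.205,(.622,-.048),("top","side"))
E
```

```text
{'time': 18.5, 'q': [-1.087, 1.189, 1.212, 1.956, -0.069, 0.652, -0.048], 'tool_pos': [0.622, -0.052, 0.182], 'orientation': [0.36, 0.588, 0.645, -0.33], 'wrist_force': [-0.425, -0.456, -0.144], 'width': 0.029, 'grasp_force': 59.47}
column centre [ 0.6216 -0.0472  0.1378] axis [ 0.    -0.003  1.   ]
target TCP [ 0.6236 -0.0523  0.1587]
at [ 0.6224 -0.0522  0.1816] shift [19.3  1.2 12.2] rot [-0.2 -0.   0. ]
tubetop top [ 0.6211 -0.0465  0.0953] 0.52
tubetop side [ 0.6125 -0.0487  0.0331] 0.57
```

Emit:
{"api": "play_rows", "payload": {
  "commands": [
    {"xyz":[9.7,0.5,6.1],"rotation":[0,0,0]},
    {"xyz":[9.7,0.5,6.1],"rotation":[0,0,0]},
    {"xyz":[4,0,2.5],"rotation":[0,0,0]},
    {"xyz":[4,0,2.5],"rotation":[0,0,0]},
    {"xyz":[4,0,2.5],"rotation":[0,0,0]}
  ]
}}

```text
time: 19.1
tool_pos: [0.6233, -0.0524, 0.1438]
orientation: [0.36, 0.588, 0.645, -0.33]
wrist_force: [-0.1, -0.9, -0.0]
width: 0.0288
grasp_force: 59.4
```

Emit:
{"api": "play_rows", "payload": {
  "commands": [
    {"xyz":[4,0,2.5],"rotation":[0,0,0]},
    {"xyz":[4,0,2.5],"rotation":[0,0,0]},
    {"xyz":[0,0,0],"rotation":[0,0,0]}
  ]
}}

```text
time: 19.4
tool_pos: [0.6231, -0.0524, 0.1342]
orientation: [0.36, 0.588, 0.645, -0.33]
wrist_force: [0.3, 0.5, -1.7]
width: 0.0293
grasp_force: 59.4
```

```bash
python3 - <<'E'
from h import *
show();where();place(0,.074)
E
```

```text
{'time': 19.4, 'q': [-1.069, 1.248, 1.162, 1.958, -0.105, 0.611, -0.08], 'tool_pos': [0.623, -0.052, 0.134], 'orientation': [0.36, 0.588, 0.645, -0.33], 'wrist_force': [0.341, 0.481, -1.663], 'width': 0.029, 'grasp_force': 59.428}
column centre [ 0.6222 -0.0474  0.0905] axis [ 0.001 -0.003  1.   ]
target TCP [ 0.6236 -0.0523  0.1177]
at [ 0.6231 -0.0524  0.1342] shift [14.1  0.5  8.6] rot [-0.3 -0.   0.1]
```

Emit:
{"api": "play_rows", "payload": {
  "commands": [
    {"xyz":[3.6,0,2.2],"rotation":[0,0,0]},
    {"xyz":[3.6,0,2.2],"rotation":[0,0,0]},
    {"xyz":[3.6,0,2.2],"rotation":[0,0,0]},
    {"xyz":[3.6,0,2.2],"rotation":[0,0,0]},
    {"xyz":[0,0,0],"rotation":[0,0,0]}
  ]
}}

```text
time: 19.9
tool_pos: [0.6234, -0.0526, 0.1182]
orientation: [0.36, 0.588, 0.645, -0.33]
wrist_force: [-0.6, -0.2, 0.5]
width: 0.0287
grasp_force: 59.5
```

```bash
python3 - <<'E'
from h import *
show();where();top_at(.138,(.622,-.048),("top","side"))
E
```

```text
{'time': 19.9, 'q': [-1.064, 1.269, 1.145, 1.958, -0.117, 0.597, -0.092], 'tool_pos': [0.623, -0.053, 0.118], 'orientation': [0.36, 0.588, 0.645, -0.33], 'wrist_force': [-0.56, -0.159, 0.46], 'width': 0.029, 'grasp_force': 59.524}
column centre [ 0.6225 -0.0476  0.0744] axis [ 0.    -0.002  1.   ]
tubetop top [ 0.6173 -0.0464 -0.066 ] 0.47
tubetop side [ 0.6219 -0.0478  0.0364] 0.52
```

Emit:
{"api": "play_rows", "payload": {
  "commands": [
    {"xyz":[0,0,0],"rotation":[0,0,0]},
    {"xyz":[0,0,0],"rotation":[0,0,0]},
    {"xyz":[0,0,0],"rotation":[0,0,0]},
    {"xyz":[0,0,-10],"rotation":[0,0,0]},
    {"xyz":[0,0,-40],"rotation":[0,0,0]}
  ],
  "grip": 65
}}

```text
time: 20.5
tool_pos: [0.6168, -0.0129, 0.144]
orientation: [0.358, 0.59, 0.643, -0.333]
wrist_force: [-0.1, 0.4, 0.8]
width: 0.0653
grasp_force: 0.0
```

Emit:
{"api": "play_rows", "payload": {
  "commands": [
    {"xyz":[-40,0,-20],"rotation":[0,0,0]},
    {"xyz":[-40,0,-20],"rotation":[0,0,0]},
    {"xyz":[-40,0,-20],"rotation":[0,0,0]},
    {"xyz":[0,0,0],"rotation":[0,7.5,0]},
    {"xyz":[0,0,0],"rotation":[0,7.5,0]}
  ]
}}

```text
time: 21.0
tool_pos: [0.6216, -0.0198, 0.2792]
orientation: [0.272, 0.626, 0.687, -0.248]
wrist_force: [0.2, -0.4, -1.2]
width: 0.0652
grasp_force: 0.0
```

Emit:
{"api": "play_rows", "payload": {
  "commands": [
    {"xyz":[0,0,0],"rotation":[0,7.5,0]},
    {"xyz":[0,0,0],"rotation":[0,7.5,0]},
    {"xyz":[0,0,0],"rotation":[0,7.5,0]},
    {"xyz":[0,0,0],"rotation":[0,7.5,0]},
    {"xyz":[0,0,0],"rotation":[0,7.5,0]}
  ]
}}

```text
time: 21.5
tool_pos: [0.6209, -0.0213, 0.2799]
orientation: [0.036, 0.673, 0.738, -0.033]
wrist_force: [1.5, -0.8, -0.3]
width: 0.0653
grasp_force: 0.0
```

Emit:
{"api": "play_rows", "payload": {
  "commands": [
    {"xyz":[0,0,0],"rotation":[0,7.5,0]},
    {"xyz":[0,0,0],"rotation":[0,7.5,0]},
    {"xyz":[0,0,0],"rotation":[0,7.5,0]},
    {"xyz":[0,0,0],"rotation":[0,7.5,0]},
    {"xyz":[0,0,0],"rotation":[0,7.5,0]}
  ]
}}

```text
time: 22.0
tool_pos: [0.621, -0.0223, 0.2796]
orientation: [-0.202, 0.649, 0.71, 0.185]
wrist_force: [-0.2, 0.0, -0.2]
width: 0.0651
grasp_force: 0.0
```

```bash
python3 - <<'E'
from h import *
show()
im=robot.capture("top");c=cal("top");cv2.imwrite("pics/t2.png",im)
cols("top",im,c,[(.4204,-.4087,.18),(.4998,.2833,.391)])
for n in("top","side"): top_at(.138,(.622,-.048),(n,));
im=robot.capture("side");cols("side",im,cal("side"),[(.4204,-.4087,.18),(.4998,.2833,.391)])
delta((.46,-.40,.3),tool(.18,-.55))
E
```

```text
{'time': 22.0, 'q': [-0.161, 0.566, 0.562, 1.775, -0.821, 1.297, 0.863], 'tool_pos': [0.621, -0.022, 0.28], 'orientation': [-0.202, 0.649, 0.71, 0.185], 'wrist_force': [-0.204, 0.032, -0.249], 'width': 0.065, 'grasp_force': 0.0}
col top [ 0.4203 -0.4088  0.1811] 0.37
col top [0.4998 0.2832 0.3908] 0.38
tubetop top [ 6.205e-01 -4.020e-02 -1.000e-04] 0.87
tubetop side [ 0.6182 -0.0468  0.0955] 0.5
col side [ 0.4198 -0.406   0.1838] 0.38
col side [0.4999 0.2878 0.3965] 0.35
at [ 0.6206 -0.0221  0.2779] shift [-297.7 -193.7 -207.1] rot [ 49.6  -0.1 -81.3]
```

View pics/t2.png

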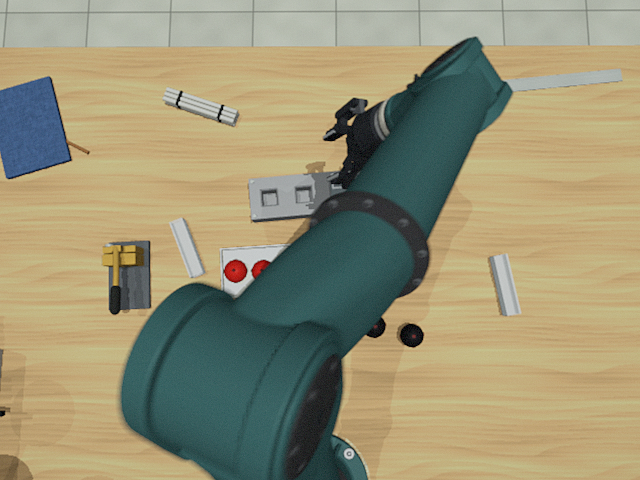

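Emit:
{"api": "play_rows", "payload": {
  "commands": [
    {"xyz":[0,0,0],"rotation":[4.13,0,-6.77]},
    {"xyz":[0,0,0],"rotation":[4.13,0,-6.77]},
    {"xyz":[0,0,0],"rotation":[4.13,0,-6.77]},
    {"xyz":[0,0,0],"rotation":[4.13,0,-6.77]},
    {"xyz":[0,0,0],"rotation":[4.13,0,-6.77]}
  ]
}}

```text
time: 22.7
tool_pos: [0.6213, -0.0187, 0.2787]
orientation: [-0.251, 0.365, 0.891, 0.103]
wrist_force: [0.0, 0.5, 0.1]
width: 0.065
grasp_force: 0.0
```

Emit:
{"api": "play_rows", "payload": {
  "commands": [
    {"xyz":[0,0,0],"rotation":[4.13,0,-6.77]},
    {"xyz":[0,0,0],"rotation":[4.13,0,-6.77]},
    {"xyz":[0,0,0],"rotation":[4.13,0,-6.77]},
    {"xyz":[0,0,0],"rotation":[4.13,0,-6.77]},
    {"xyz":[0,0,0],"rotation":[4.13,0,-6.77]}
  ]
}}

```text
time: 23.2
tool_pos: [0.6216, -0.0183, 0.2786]
orientation: [-0.27, 0.041, 0.962, 0.012]
wrist_force: [-0.1, 0.6, 0.4]
width: 0.0653
grasp_force: 0.0
```

Emit:
{"api": "play_rows", "payload": {
  "commands": [
    {"xyz":[0,0,0],"rotation":[4.13,0,-6.77]},
    {"xyz":[0,0,0],"rotation":[4.13,0,-6.77]},
    {"xyz":[0,0,0],"rotation":[0,0,0]},
    {"xyz":[20,-34,10],"rotation":[0,0,0]},
    {"xyz":[20,-34,10],"rotation":[0,0,0]}
  ],
  "grip": 85
}}

```text
time: 23.7
tool_pos: [0.5899, -0.0943, 0.2819]
orientation: [-0.27, -0.089, 0.959, -0.024]
wrist_force: [-0.1, -0.4, 0.7]
width: 0.0848
grasp_force: 0.0
```

Emit:
{"api": "play_rows", "payload": {
  "commands": [
    {"xyz":[20,-34,10],"rotation":[0,0,0]},
    {"xyz":[20,-34,10],"rotation":[0,0,0]},
    {"xyz":[20,-34,10],"rotation":[0,0,0]},
    {"xyz":[20,-34,10],"rotation":[0,0,0]},
    {"xyz":[20,-34,10],"rotation":[0,0,0]}
  ]
}}

```text
time: 24.2
tool_pos: [0.51, -0.2844, 0.2916]
orientation: [-0.27, -0.086, 0.959, -0.024]
wrist_force: [-0.5, -0.4, -0.1]
width: 0.0852
grasp_force: 0.0
```

Emit:
{"api": "play_rows", "payload": {
  "commands": [
    {"xyz":[20,-34,10],"rotation":[0,0,0]},
    {"xyz":[20,-34,10],"rotation":[0,0,0]},
    {"xyz":[20,-34,10],"rotation":[0,0,0]},
    {"xyz":[0,0,0],"rotation":[0,0,0]},
    {"xyz":[0,0,0],"rotation":[0,0,0]}
  ]
}}

```text
time: 24.7
tool_pos: [0.4623, -0.3966, 0.297]
orientation: [-0.27, -0.085, 0.959, -0.024]
wrist_force: [-0.2, 1.2, -0.4]
width: 0.0853
grasp_force: 0.0
```

```bash
python3 - <<'E'
from meas import *
show();measure("wrist",[(.4203,-.4088,.181)],save="pics/w4.png")
E
```

```text
{'time': 24.7, 'q': [0.216, 0.598, 0.406, 1.61, 0.154, 1.378, 2.291], 'tool_pos': [0.462, -0.397, 0.297], 'orientation': [-0.27, -0.085, 0.959, -0.024], 'wrist_force': [-0.169, 1.188, -0.369], 'width': 0.085, 'grasp_force': 0.0}
col wrist [ 0.4224 -0.4079  0.1816] 0.24
grasp xy [ 0.4637 -0.4003]
at [ 0.4635 -0.3952  0.2965] shift [-81.   -5.4 133.9] rot [ 0.2  0.1 -0. ]
```

Emit:
{"api": "play_rows", "payload": {
  "commands": [
    {"xyz":[-19.2,-0.6,31.3],"rotation":[0,0,0]},
    {"xyz":[-19.2,-0.6,31.3],"rotation":[0,0,0]},
    {"xyz":[-19.2,-0.6,31.3],"rotation":[0,0,0]},
    {"xyz":[-19.2,-0.6,31.3],"rotation":[0,0,0]},
    {"xyz":[-19.2,-0.6,31.3],"rotation":[0,0,0]}
  ]
}}

```text
time: 25.25
tool_pos: [0.4655, -0.396, 0.1111]
orientation: [-0.27, -0.089, 0.959, -0.023]
wrist_force: [-0.7, -0.8, 0.5]
width: 0.0847
grasp_force: 0.0
```

Emit:
{"api": "play_rows", "payload": {
  "commands": [
    {"xyz":[-19.2,-0.6,31.3],"rotation":[0,0,0]},
    {"xyz":[-19.2,-0.6,31.3],"rotation":[0,0,0]},
    {"xyz":[-7.3,0,12.8],"rotation":[0,0,0]},
    {"xyz":[-7.3,0,12.8],"rotation":[0,0,0]},
    {"xyz":[0,0,0],"rotation":[0,0,0]}
  ]
}}

```text
time: 25.75
tool_pos: [0.4628, -0.3983, 0.0088]
orientation: [-0.271, -0.088, 0.958, -0.023]
wrist_force: [-0.3, -0.7, 0.8]
width: 0.0852
grasp_force: 0.0
```

Emit:
{"api": "play_rows", "payload": {
  "commands": [
    {"xyz":[0,0,0],"rotation":[0,0,0]},
    {"xyz":[0,0,0],"rotation":[0,0,0]},
    {"xyz":[0,0,0],"rotation":[0,0,0]},
    {"xyz":[0,0,0],"rotation":[0,0,0]},
    {"xyz":[0,0,0],"rotation":[0,0,0]}
  ],
  "grip": 15,
  "force": 60
}}

```text
time: 26.25
tool_pos: [0.4636, -0.4003, 0.0111]
orientation: [-0.27, -0.087, 0.959, -0.024]
wrist_force: [1.3, 0.1, 6.5]
width: 0.0288
grasp_force: 60.1
```

```bash
python3 - <<'E'
from h import *
show();grasped((.4224,-.4079),.1816)
delta((.56,-.15,.32),tool(BYAW-np.pi/2,-.55))
E
```

```text
{'time': 26.25, 'q': [0.266, 0.944, 0.336, 1.723, 0.094, 0.935, 2.207], 'tool_pos': [0.464, -0.4, 0.011], 'orientation': [-0.27, -0.087, 0.959, -0.024], 'wrist_force': [1.266, 0.069, 6.461], 'width': 0.029, 'grasp_force': 60.132}
pc [ 0.0378 -0.0001  0.0185] axis in tool [-0.853  0.001 -0.521]
at [ 0.4636 -0.4003  0.0111] shift [  41.5  229.2 -336.3] rot [-49.5   0.   81.1]
```

Emit:
{"api": "play_rows", "payload": {
  "commands": [
    {"xyz":[12,0,-19],"rotation":[0,0,0]},
    {"xyz":[25,0,-40.8],"rotation":[0,0,0]},
    {"xyz":[25,0,-40.8],"rotation":[0,0,0]},
    {"xyz":[25,0,-40.8],"rotation":[0,0,0]},
    {"xyz":[25,0,-40.8],"rotation":[0,0,0]}
  ]
}}

```text
time: 26.75
tool_pos: [0.462, -0.3999, 0.2254]
orientation: [-0.27, -0.087, 0.959, -0.023]
wrist_force: [0.8, -0.5, -2.0]
width: 0.0287
grasp_force: 59.4
```

Emit:
{"api": "play_rows", "payload": {
  "commands": [
    {"xyz":[25,0,-40.8],"rotation":[0,0,0]},
    {"xyz":[25,0,-40.8],"rotation":[0,0,0]},
    {"xyz":[0,0,0],"rotation":[-4.12,0,6.76]},
    {"xyz":[0,0,0],"rotation":[-4.12,0,6.76]},
    {"xyz":[0,0,0],"rotation":[-4.12,0,6.76]}
  ]
}}

```text
time: 27.25
tool_pos: [0.463, -0.3999, 0.3197]
orientation: [-0.269, 0.114, 0.956, 0.033]
wrist_force: [0.6, 0.5, -0.3]
width: 0.029
grasp_force: 59.4
```

Emit:
{"api": "play_rows", "payload": {
  "commands": [
    {"xyz":[0,0,0],"rotation":[-4.12,0,6.76]},
    {"xyz":[0,0,0],"rotation":[-4.12,0,6.76]},
    {"xyz":[0,0,0],"rotation":[-4.12,0,6.76]},
    {"xyz":[0,0,0],"rotation":[-4.12,0,6.76]},
    {"xyz":[0,0,0],"rotation":[-4.12,0,6.76]}
  ]
}}

```text
time: 27.75
tool_pos: [0.4625, -0.4005, 0.3189]
orientation: [-0.244, 0.432, 0.86, 0.122]
wrist_force: [-0.3, -0.2, -0.5]
width: 0.0291
grasp_force: 59.4
```

Emit:
{"api": "play_rows", "payload": {
  "commands": [
    {"xyz":[0,0,0],"rotation":[-4.12,0,6.76]},
    {"xyz":[0,0,0],"rotation":[-4.12,0,6.76]},
    {"xyz":[0,0,0],"rotation":[-4.12,0,6.76]},
    {"xyz":[0,0,0],"rotation":[-4.12,0,6.76]},
    {"xyz":[0,0,0],"rotation":[0,0,0]}
  ]
}}

```text
time: 28.25
tool_pos: [0.4594, -0.4017, 0.3195]
orientation: [-0.202, 0.65, 0.709, 0.181]
wrist_force: [-1.2, -0.5, -0.6]
width: 0.0288
grasp_force: 59.4
```

Emit:
{"api": "play_rows", "payload": {
  "commands": [
    {"xyz":[31.4,17.4,20.3],"rotation":[0,0,0]},
    {"xyz":[31.4,17.4,20.3],"rotation":[0,0,0]},
    {"xyz":[31.4,17.4,20.3],"rotation":[0,0,0]},
    {"xyz":[31.4,17.4,20.3],"rotation":[0,0,0]},
    {"xyz":[31.4,17.4,20.3],"rotation":[0,0,0]}
  ]
}}

```text
time: 28.75
tool_pos: [0.5325, -0.2039, 0.3145]
orientation: [-0.202, 0.647, 0.713, 0.182]
wrist_force: [1.0, -0.6, 0.4]
width: 0.0287
grasp_force: 59.4
```

Emit:
{"api": "play_rows", "payload": {
  "commands": [
    {"xyz":[31.4,17.4,20.3],"rotation":[0,0,0]},
    {"xyz":[31.4,17.4,20.3],"rotation":[0,0,0]},
    {"xyz":[31.4,17.4,20.3],"rotation":[0,0,0]},
    {"xyz":[31.4,17.4,20.3],"rotation":[0,0,0]},
    {"xyz":[31.4,17.4,20.3],"rotation":[0,0,0]}
  ]
}}

```text
time: 29.25
tool_pos: [0.6013, -0.0095, 0.3098]
orientation: [-0.202, 0.646, 0.713, 0.181]
wrist_force: [-0.4, -0.2, -0.4]
width: 0.0292
grasp_force: 59.4
```

Emit:
{"api": "play_rows", "payload": {
  "commands": [
    {"xyz":[31.4,17.4,20.3],"rotation":[0,0,0]},
    {"xyz":[0,0,0],"rotation":[0,0,0]},
    {"xyz":[0,0,0],"rotation":[0,0,0]}
  ]
}}

```text
time: 29.55
tool_pos: [0.6146, 0.0291, 0.3085]
orientation: [-0.202, 0.646, 0.714, 0.181]
wrist_force: [-1.5, -0.6, -0.1]
width: 0.029
grasp_force: 59.4
```

```bash
python3 - <<'E'
from h import *
show();where();delta((.6158,.0273,.3),tool(BYAW-np.pi/2,-.55))
E
```

```text
{'time': 29.55, 'q': [-0.282, 0.52, 0.613, 1.787, -0.827, 1.306, 0.789], 'tool_pos': [0.615, 0.029, 0.309], 'orientation': [-0.202, 0.646, 0.714, 0.181], 'wrist_force': [-1.479, -0.57, -0.12], 'width': 0.029, 'grasp_force': 59.418}
column centre [0.6103 0.0708 0.3125] axis [ 0.101 -0.995 -0.001]
at [0.6146 0.0291 0.3085] shift [-6.1  1.   6.3] rot [-0.3  0.   0.3]
```

Emit:
{"api": "play_rows", "payload": {
  "commands": [
    {"xyz":[0,0,0],"rotation":[0,-7.5,0]},
    {"xyz":[0,0,0],"rotation":[0,-7.5,0]},
    {"xyz":[0,0,0],"rotation":[0,-7.5,0]},
    {"xyz":[0,0,0],"rotation":[0,-7.5,0]},
    {"xyz":[0,0,0],"rotation":[0,-7.5,0]}
  ]
}}

```text
time: 30.05
tool_pos: [0.6149, 0.0245, 0.3105]
orientation: [0.04, 0.673, 0.738, -0.037]
wrist_force: [0.0, 0.3, -1.9]
width: 0.0289
grasp_force: 59.4
```

Emit:
{"api": "play_rows", "payload": {
  "commands": [
    {"xyz":[0,0,0],"rotation":[0,-7.5,0]},
    {"xyz":[0,0,0],"rotation":[0,-7.5,0]},
    {"xyz":[0,0,0],"rotation":[0,-7.5,0]},
    {"xyz":[0,0,0],"rotation":[0,-7.5,0]},
    {"xyz":[0,0,0],"rotation":[0,-7.5,0]}
  ]
}}

```text
time: 30.55
tool_pos: [0.6152, 0.0263, 0.3102]
orientation: [0.275, 0.624, 0.686, -0.251]
wrist_force: [0.8, -0.3, -2.0]
width: 0.0286
grasp_force: 59.4
```

Emit:
{"api": "play_rows", "payload": {
  "commands": [
    {"xyz":[0,0,0],"rotation":[0,-7.5,0]},
    {"xyz":[0,0,0],"rotation":[0,-7.5,0]},
    {"xyz":[0,0,0],"rotation":[0,0,0]},
    {"xyz":[0,0,0],"rotation":[0,0,0]},
    {"xyz":[0,0,0],"rotation":[0,0,0]}
  ]
}}

```text
time: 31.05
tool_pos: [0.6146, 0.0243, 0.3113]
orientation: [0.36, 0.589, 0.645, -0.329]
wrist_force: [0.8, 0.3, -0.2]
width: 0.0291
grasp_force: 59.5
```

```bash
python3 - <<'E'
from h import *
show();where();place(1,.14)
E
```

```text
{'time': 31.05, 'q': [-1.211, 0.98, 1.252, 1.852, 0.135, 0.93, -0.133], 'tool_pos': [0.615, 0.024, 0.311], 'orientation': [0.36, 0.589, 0.645, -0.329], 'wrist_force': [0.794, 0.282, -0.174], 'width': 0.029, 'grasp_force': 59.451}
column centre [0.6142 0.0284 0.2693] axis [ 0.001 -0.004  1.   ]
target TCP [0.6162 0.0233 0.1819]
at [0.6146 0.0243 0.3113] shift [109.5   1.5  68.8] rot [-0.2 -0.2 -0.1]
```

Emit:
{"api": "play_rows", "payload": {
  "commands": [
    {"xyz":[27.4,0.4,17.2],"rotation":[0,0,0]},
    {"xyz":[27.4,0.4,17.2],"rotation":[0,0,0]},
    {"xyz":[27.4,0.4,17.2],"rotation":[0,0,0]},
    {"xyz":[27.4,0.4,17.2],"rotation":[0,0,0]},
    {"xyz":[0,0,0],"rotation":[0,0,0]}
  ]
}}

```text
time: 31.55
tool_pos: [0.6149, 0.0247, 0.1775]
orientation: [0.358, 0.588, 0.646, -0.33]
wrist_force: [-0.4, -0.0, -1.4]
width: 0.0287
grasp_force: 59.4
```

Emit:
{"api": "play_rows", "payload": {
  "commands": [
    {"xyz":[0,0,0],"rotation":[0,0,0]},
    {"xyz":[0,0,0],"rotation":[0,0,0]},
    {"xyz":[0,0,0],"rotation":[0,0,0]}
  ]
}}

```text
time: 31.85
tool_pos: [0.6169, 0.0251, 0.1821]
orientation: [0.361, 0.588, 0.645, -0.328]
wrist_force: [0.5, 0.5, -0.2]
width: 0.0291
grasp_force: 59.4
```

```bash
python3 - <<'E'
from h import *
show();where();place(1,.115);top_at(.205,(.616,.027),("top","side"))
E
```

```text
{'time': 31.85, 'q': [-1.161, 1.135, 1.129, 1.9, 0.044, 0.786, -0.224], 'tool_pos': [0.617, 0.025, 0.182], 'orientation': [0.361, 0.588, 0.645, -0.328], 'wrist_force': [0.523, 0.48, -0.162], 'width': 0.029, 'grasp_force': 59.42}
column centre [0.6165 0.0292 0.1402] axis [-0.    -0.003  1.   ]
target TCP [0.6162 0.0233 0.1569]
at [0.6169 0.0251 0.1821] shift [20.5 -0.9 14.7] rot [-0.  -0.1 -0.1]
tubetop top [ 0.6132  0.0313 -0.0857] 0.58
tubetop side [0.6194 0.0311 0.3305] 0.53
```

Emit:
{"api": "play_rows", "payload": {
  "commands": [
    {"xyz":[10.2,-0.4,7.5],"rotation":[0,0,0]},
    {"xyz":[10.2,-0.4,7.5],"rotation":[0,0,0]},
    {"xyz":[4,0,2.5],"rotation":[0,0,0]},
    {"xyz":[4,0,2.5],"rotation":[0,0,0]},
    {"xyz":[4,0,2.5],"rotation":[0,0,0]}
  ]
}}

```text
time: 32.45
tool_pos: [0.6151, 0.023, 0.1395]
orientation: [0.36, 0.587, 0.646, -0.33]
wrist_force: [-0.8, -0.2, -0.0]
width: 0.0289
grasp_force: 59.4
```

Emit:
{"api": "play_rows", "payload": {
  "commands": [
    {"xyz":[4,0,2.5],"rotation":[0,0,0]},
    {"xyz":[4,0,2.5],"rotation":[0,0,0]},
    {"xyz":[0,0,0],"rotation":[0,0,0]}
  ]
}}

```text
time: 32.75
tool_pos: [0.6151, 0.0232, 0.1299]
orientation: [0.36, 0.587, 0.646, -0.33]
wrist_force: [-0.3, 0.9, -0.7]
width: 0.0288
grasp_force: 59.4
```

```bash
python3 - <<'E'
from h import *
show();where();place(1,.074)
E
```

```text
{'time': 32.75, 'q': [-1.142, 1.201, 1.079, 1.908, 0.01, 0.736, -0.257], 'tool_pos': [0.615, 0.023, 0.13], 'orientation': [0.36, 0.587, 0.646, -0.33], 'wrist_force': [-0.332, 0.934, -0.668], 'width': 0.029, 'grasp_force': 59.386}
column centre [0.6146 0.0271 0.088 ] axis [ 0.004 -0.001  1.   ]
target TCP [0.6162 0.0233 0.1159]
at [0.6151 0.0232 0.1299] shift [12.   1.2  7.3] rot [-0.1  0.   0.2]
```

Emit:
{"api": "play_rows", "payload": {
  "commands": [
    {"xyz":[4,0.2,2.4],"rotation":[0,0,0]},
    {"xyz":[4,0.2,2.4],"rotation":[0,0,0]},
    {"xyz":[4,0.2,2.4],"rotation":[0,0,0]},
    {"xyz":[0,0,0],"rotation":[0,0,0]}
  ]
}}

```text
time: 33.15
tool_pos: [0.616, 0.023, 0.1168]
orientation: [0.361, 0.587, 0.645, -0.33]
wrist_force: [0.5, -0.6, 0.1]
width: 0.0286
grasp_force: 59.5
```

Emit:
{"api": "play_rows", "payload": {
  "commands": [
    {"xyz":[0,0,0],"rotation":[0,0,0]},
    {"xyz":[0,0,0],"rotation":[0,0,0]},
    {"xyz":[0,0,0],"rotation":[0,0,0]},
    {"xyz":[0,0,-10],"rotation":[0,0,0]},
    {"xyz":[0,0,-40],"rotation":[0,0,0]}
  ],
  "grip": 65
}}

```text
time: 33.65
tool_pos: [0.6093, 0.0624, 0.1427]
orientation: [0.359, 0.588, 0.643, -0.333]
wrist_force: [-0.1, 0.3, -0.3]
width: 0.0647
grasp_force: 0.0
```

Emit:
{"api": "play_rows", "payload": {
  "commands": [
    {"xyz":[-40,0,-20],"rotation":[0,0,0]},
    {"xyz":[-40,0,-20],"rotation":[0,0,0]},
    {"xyz":[-40,0,-20],"rotation":[0,0,0]},
    {"xyz":[0,0,0],"rotation":[0,7.5,0]},
    {"xyz":[0,0,0],"rotation":[0,7.5,0]}
  ]
}}

```text
time: 34.15
tool_pos: [0.6141, 0.0561, 0.2778]
orientation: [0.273, 0.625, 0.688, -0.248]
wrist_force: [-0.0, 0.4, -0.4]
width: 0.0656
grasp_force: 0.0
```

Emit:
{"api": "play_rows", "payload": {
  "commands": [
    {"xyz":[0,0,0],"rotation":[0,7.5,0]},
    {"xyz":[0,0,0],"rotation":[0,7.5,0]},
    {"xyz":[0,0,0],"rotation":[0,7.5,0]},
    {"xyz":[0,0,0],"rotation":[0,7.5,0]},
    {"xyz":[0,0,0],"rotation":[0,7.5,0]}
  ]
}}

```text
time: 34.65
tool_pos: [0.6136, 0.0546, 0.2784]
orientation: [0.036, 0.672, 0.739, -0.033]
wrist_force: [0.1, 0.0, -0.9]
width: 0.0648
grasp_force: 0.0
```

Emit:
{"api": "play_rows", "payload": {
  "commands": [
    {"xyz":[0,0,0],"rotation":[0,7.5,0]},
    {"xyz":[0,0,0],"rotation":[0,7.5,0]},
    {"xyz":[0,0,0],"rotation":[0,7.5,0]},
    {"xyz":[0,0,0],"rotation":[0,7.5,0]},
    {"xyz":[0,0,0],"rotation":[0,7.5,0]}
  ],
  "grip": 85
}}

```text
time: 35.15
tool_pos: [0.6137, 0.0536, 0.2783]
orientation: [-0.202, 0.648, 0.711, 0.185]
wrist_force: [-0.2, -0.2, -0.5]
width: 0.0848
grasp_force: 0.0
```

```bash
python3 - <<'E'
from h import *
show()
im=robot.capture("top");c=cal("top");cv2.imwrite("pics/t3.png",im);cols("top",im,c,[(.4998,.2833,.391)])
a=robot.capture("side");cv2.imwrite("pics/s3.png",a);cols("side",a,cal("side"),[(.4998,.2833,.391)])
for k in(0,1): top_at(.138,SOCK[k],("side",))
delta((.535,.30,.3),tool(.391,-.55))
E
```

```text
{'time': 35.15, 'q': [-0.247, 0.524, 0.504, 1.829, -0.838, 1.209, 0.773], 'tool_pos': [0.614, 0.054, 0.278], 'orientation': [-0.202, 0.648, 0.711, 0.185], 'wrist_force': [-0.151, -0.191, -0.533], 'width': 0.085, 'grasp_force': 0.0}
col top [0.4995 0.2831 0.3908] 0.39
col side [0.4998 0.2877 0.4051] 0.36
tubetop side [ 0.6184 -0.0476  0.0374] 0.51
tubetop side [0.6106 0.0276 0.1331] 0.48
at [0.6133 0.0536 0.2765] shift [227.7 -55.4 111.7] rot [ 55.8  -0.1 -91.5]
```

View pics/s3.png

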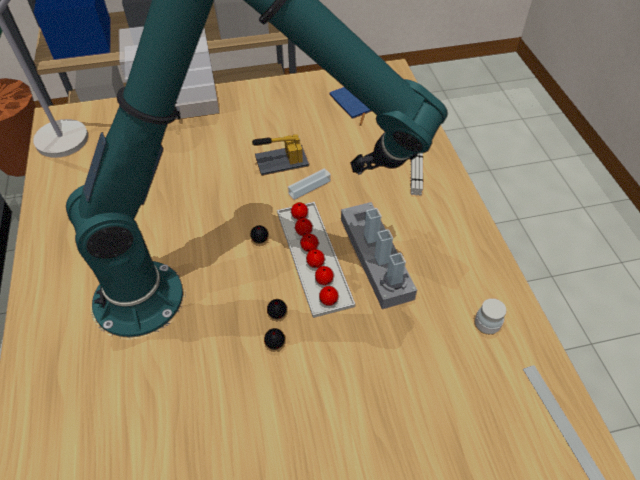

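The first two loose columns stand at (383,248) and (373,225) next to the locking one at (396,270). The third lies at (310,183), close to the cutter at (280,155). I'll approach it with a narrower opening.

Emit:
{"api": "play_rows", "payload": {
  "commands": [
    {"xyz":[0,0,0],"rotation":[4.3,0,-7.04]},
    {"xyz":[0,0,0],"rotation":[4.3,0,-7.04]},
    {"xyz":[0,0,0],"rotation":[4.3,0,-7.04]},
    {"xyz":[0,0,0],"rotation":[4.3,0,-7.04]},
    {"xyz":[0,0,0],"rotation":[4.3,0,-7.04]}
  ],
  "grip": 52
}}

```text
time: 35.85
tool_pos: [0.6136, 0.0571, 0.2772]
orientation: [-0.253, 0.351, 0.896, 0.098]
wrist_force: [-0.3, -0.2, -0.1]
width: 0.0519
grasp_force: 0.0
```

Emit:
{"api": "play_rows", "payload": {
  "commands": [
    {"xyz":[0,0,0],"rotation":[4.3,0,-7.04]},
    {"xyz":[0,0,0],"rotation":[4.3,0,-7.04]},
    {"xyz":[0,0,0],"rotation":[4.3,0,-7.04]},
    {"xyz":[0,0,0],"rotation":[4.3,0,-7.04]},
    {"xyz":[0,0,0],"rotation":[4.3,0,-7.04]}
  ]
}}

```text
time: 36.35
tool_pos: [0.6139, 0.0576, 0.2771]
orientation: [-0.271, 0.013, 0.962, 0.003]
wrist_force: [-0.2, -0.1, -0.1]
width: 0.0522
grasp_force: 0.0
```

Emit:
{"api": "play_rows", "payload": {
  "commands": [
    {"xyz":[0,0,0],"rotation":[4.3,0,-7.04]},
    {"xyz":[0,0,0],"rotation":[4.3,0,-7.04]},
    {"xyz":[0,0,0],"rotation":[4.3,0,-7.04]},
    {"xyz":[0,0,0],"rotation":[0,0,0]},
    {"xyz":[-1.5,42.8,-5.3],"rotation":[0,0,0]}
  ]
}}

```text
time: 36.85
tool_pos: [0.6017, 0.0903, 0.2811]
orientation: [-0.266, -0.183, 0.945, -0.056]
wrist_force: [-0.2, -0.8, 0.6]
width: 0.0521
grasp_force: 0.0
```

Emit:
{"api": "play_rows", "payload": {
  "commands": [
    {"xyz":[-1.5,42.8,-5.3],"rotation":[0,0,0]},
    {"xyz":[-1.5,42.8,-5.3],"rotation":[0,0,0]},
    {"xyz":[-1.5,42.8,-5.3],"rotation":[0,0,0]},
    {"xyz":[-1.5,42.8,-5.3],"rotation":[0,0,0]},
    {"xyz":[-1.5,42.8,-5.3],"rotation":[0,0,0]}
  ]
}}

```text
time: 37.35
tool_pos: [0.5363, 0.3031, 0.3003]
orientation: [-0.266, -0.188, 0.944, -0.053]
wrist_force: [1.0, 0.8, -0.6]
width: 0.0518
grasp_force: 0.0
```

Emit:
{"api": "play_rows", "payload": {
  "commands": [
    {"xyz":[0,0,0],"rotation":[0,0,0]},
    {"xyz":[0,0,0],"rotation":[0,0,0]},
    {"xyz":[0,0,0],"rotation":[0,0,0]}
  ]
}}

```text
time: 37.65
tool_pos: [0.5377, 0.2995, 0.2998]
orientation: [-0.266, -0.187, 0.944, -0.053]
wrist_force: [-0.3, -0.5, -0.2]
width: 0.052
grasp_force: 0.0
```

```bash
python3 - <<'E'
from meas import *
show();measure("wrist",[(.4998,.2833,.391)],save="pics/w5.png",hz=.2)
E
```

```text
{'time': 37.65, 'q': [-0.621, 0.643, 0.131, 1.458, -0.131, 1.595, 1.503], 'tool_pos': [0.538, 0.299, 0.3], 'orientation': [-0.266, -0.187, 0.944, -0.053], 'wrist_force': [-0.286, -0.463, -0.16], 'width': 0.052, 'grasp_force': 0.0}
col wrist [0.5016 0.2837 0.3888] 0.17
grasp xy [0.5405 0.2996]
at [0.538  0.2989 0.2997] shift [-54.3  -0.3  83.7] rot [-0.1 -0.   0.1]
```

View pics/w5.png

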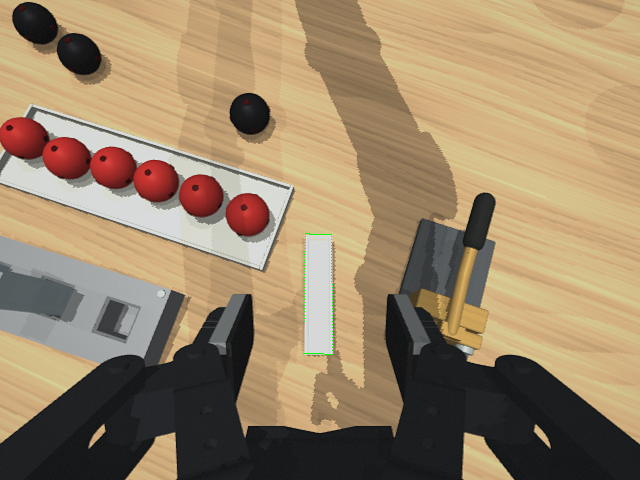

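Emit:
{"api": "play_rows", "payload": {
  "commands": [
    {"xyz":[-20,0,32],"rotation":[0,0,0]},
    {"xyz":[-20,0,32],"rotation":[0,0,0]},
    {"xyz":[-20,0,32],"rotation":[0,0,0]},
    {"xyz":[-20,0,32],"rotation":[0,0,0]},
    {"xyz":[-20,0,32],"rotation":[0,0,0]}
  ]
}}

```text
time: 38.2
tool_pos: [0.5396, 0.2995, 0.1096]
orientation: [-0.266, -0.187, 0.944, -0.053]
wrist_force: [-0.3, 0.2, 0.7]
width: 0.0519
grasp_force: 0.0
```

Emit:
{"api": "play_rows", "payload": {
  "commands": [
    {"xyz":[-20,0,32],"rotation":[0,0,0]},
    {"xyz":[-20,0,32],"rotation":[0,0,0]},
    {"xyz":[-6.8,0,10.9],"rotation":[0,0,0]},
    {"xyz":[-6.8,0,10.9],"rotation":[0,0,0]},
    {"xyz":[0,0,0],"rotation":[0,0,0]}
  ]
}}

```text
time: 38.7
tool_pos: [0.5392, 0.3012, 0.0092]
orientation: [-0.267, -0.188, 0.944, -0.053]
wrist_force: [-0.9, -0.5, 0.2]
width: 0.0518
grasp_force: 0.0
```

Emit:
{"api": "play_rows", "payload": {
  "commands": [
    {"xyz":[0,0,0],"rotation":[0,0,0]},
    {"xyz":[0,0,0],"rotation":[0,0,0]},
    {"xyz":[0,0,0],"rotation":[0,0,0]},
    {"xyz":[0,0,0],"rotation":[0,0,0]},
    {"xyz":[0,0,0],"rotation":[0,0,0]}
  ],
  "grip": 15,
  "force": 60
}}

```text
time: 39.2
tool_pos: [0.5407, 0.3026, 0.0116]
orientation: [-0.265, -0.189, 0.944, -0.052]
wrist_force: [2.2, 0.6, 6.5]
width: 0.0293
grasp_force: 60.5
```

```bash
python3 - <<'E'
from h import *
show();grasped((.5016,.2837),.3888)
delta((.56,.15,.32),tool(BYAW-np.pi/2,-.55))
E
```

```text
{'time': 39.2, 'q': [-0.601, 0.96, 0.096, 1.572, -0.161, 1.164, 1.547], 'tool_pos': [0.541, 0.303, 0.012], 'orientation': [-0.265, -0.189, 0.944, -0.052], 'wrist_force': [2.188, 0.594, 6.469], 'width': 0.029, 'grasp_force': 60.47}
pc [ 0.0388 -0.0024  0.0197] axis in tool [-0.854 -0.006 -0.521]
at [0.5407 0.3026 0.0116] shift [ 195.6 -147.6 -242.4] rot [-55.9  -0.   91.5]
```

Emit:
{"api": "play_rows", "payload": {
  "commands": [
    {"xyz":[12,0,-19],"rotation":[0,0,0]},
    {"xyz":[25,0,-40.8],"rotation":[0,0,0]},
    {"xyz":[25,0,-40.8],"rotation":[0,0,0]},
    {"xyz":[25,0,-40.8],"rotation":[0,0,0]},
    {"xyz":[25,0,-40.8],"rotation":[0,0,0]}
  ]
}}

```text
time: 39.7
tool_pos: [0.5385, 0.3015, 0.2267]
orientation: [-0.267, -0.189, 0.944, -0.052]
wrist_force: [-0.5, 0.3, -1.2]
width: 0.0288
grasp_force: 59.6
```

Emit:
{"api": "play_rows", "payload": {
  "commands": [
    {"xyz":[25,0,-40.8],"rotation":[0,0,0]},
    {"xyz":[25,0,-40.8],"rotation":[0,0,0]},
    {"xyz":[0,0,0],"rotation":[-4.3,0,7.04]},
    {"xyz":[0,0,0],"rotation":[-4.3,0,7.04]},
    {"xyz":[0,0,0],"rotation":[-4.3,0,7.04]}
  ]
}}

```text
time: 40.2
tool_pos: [0.539, 0.3015, 0.321]
orientation: [-0.271, 0.02, 0.962, 0.007]
wrist_force: [-0.4, -0.1, -1.7]
width: 0.0291
grasp_force: 59.6
```

Emit:
{"api": "play_rows", "payload": {
  "commands": [
    {"xyz":[0,0,0],"rotation":[-4.3,0,7.04]},
    {"xyz":[0,0,0],"rotation":[-4.3,0,7.04]},
    {"xyz":[0,0,0],"rotation":[-4.3,0,7.04]},
    {"xyz":[0,0,0],"rotation":[-4.3,0,7.04]},
    {"xyz":[0,0,0],"rotation":[-4.3,0,7.04]}
  ]
}}

```text
time: 40.7
tool_pos: [0.5389, 0.3008, 0.3203]
orientation: [-0.253, 0.359, 0.893, 0.101]
wrist_force: [-1.3, 0.2, -0.7]
width: 0.0288
grasp_force: 59.6
```

Emit:
{"api": "play_rows", "payload": {
  "commands": [
    {"xyz":[0,0,0],"rotation":[-4.3,0,7.04]},
    {"xyz":[0,0,0],"rotation":[-4.3,0,7.04]},
    {"xyz":[0,0,0],"rotation":[-4.3,0,7.04]},
    {"xyz":[0,0,0],"rotation":[-4.3,0,7.04]},
    {"xyz":[0,0,0],"rotation":[-4.3,0,7.04]}
  ]
}}

```text
time: 41.2
tool_pos: [0.5386, 0.3007, 0.3203]
orientation: [-0.202, 0.65, 0.709, 0.183]
wrist_force: [0.2, 0.4, -0.6]
width: 0.0289
grasp_force: 59.6
```

Emit:
{"api": "play_rows", "payload": {
  "commands": [
    {"xyz":[-37.1,9.8,-18.1],"rotation":[0,0,0]},
    {"xyz":[-37.1,9.8,-18.1],"rotation":[0,0,0]},
    {"xyz":[-37.1,9.8,-18.1],"rotation":[0,0,0]},
    {"xyz":[-37.1,9.8,-18.1],"rotation":[0,0,0]},
    {"xyz":[-37.1,9.8,-18.1],"rotation":[0,0,0]}
  ]
}}

```text
time: 41.7
tool_pos: [0.6067, 0.1004, 0.3005]
orientation: [-0.202, 0.648, 0.712, 0.182]
wrist_force: [0.7, -0.3, -0.5]
width: 0.0289
grasp_force: 59.7
```

Emit:
{"api": "play_rows", "payload": {
  "commands": [
    {"xyz":[0,0,0],"rotation":[0,0,0]},
    {"xyz":[0,0,0],"rotation":[0,0,0]}
  ]
}}

```text
time: 41.9
tool_pos: [0.607, 0.1002, 0.3001]
orientation: [-0.202, 0.649, 0.71, 0.182]
wrist_force: [-0.2, 1.2, -1.4]
width: 0.0287
grasp_force: 59.8
```

```bash
python3 - <<'E'
from h import *
g=json.load(open("grip.json"));g[0][1]=0;g[1]=[-.8535,0,-.521];json.dump(g,open("grip.json","w"))
show();where();delta((.6088,.102,.31),tool(BYAW-np.pi/2,-.55))
E
```

```text
{'time': 41.9, 'q': [-0.332, 0.481, 0.508, 1.837, -0.835, 1.193, 0.683], 'tool_pos': [0.607, 0.1, 0.3], 'orientation': [-0.202, 0.649, 0.71, 0.182], 'wrist_force': [-0.206, 1.237, -1.417], 'width': 0.029, 'grasp_force': 59.788}
column centre [0.603  0.1433 0.3036] axis [ 0.091 -0.996 -0.003]
at [0.607  0.1002 0.3001] shift [ 6.6  2.  -7.6] rot [-0.  -0.  -0.2]
```

Emit:
{"api": "play_rows", "payload": {
  "commands": [
    {"xyz":[5,2,-8],"rotation":[0,-7.5,0]},
    {"xyz":[0,0,0],"rotation":[0,-7.5,0]},
    {"xyz":[0,0,0],"rotation":[0,-7.5,0]},
    {"xyz":[0,0,0],"rotation":[0,-7.5,0]},
    {"xyz":[0,0,0],"rotation":[0,-7.5,0]}
  ]
}}

```text
time: 42.4
tool_pos: [0.6083, 0.1042, 0.3101]
orientation: [0.039, 0.671, 0.739, -0.036]
wrist_force: [1.1, -0.2, -1.6]
width: 0.029
grasp_force: 59.7
```

Emit:
{"api": "play_rows", "payload": {
  "commands": [
    {"xyz":[0,0,0],"rotation":[0,-7.5,0]},
    {"xyz":[0,0,0],"rotation":[0,-7.5,0]},
    {"xyz":[0,0,0],"rotation":[0,-7.5,0]},
    {"xyz":[0,0,0],"rotation":[0,-7.5,0]},
    {"xyz":[0,0,0],"rotation":[0,-7.5,0]}
  ]
}}

```text
time: 42.9
tool_pos: [0.6083, 0.1053, 0.3087]
orientation: [0.274, 0.623, 0.688, -0.25]
wrist_force: [0.8, -0.3, -1.4]
width: 0.0288
grasp_force: 59.7
```

Emit:
{"api": "play_rows", "payload": {
  "commands": [
    {"xyz":[0,0,0],"rotation":[0,-7.5,0]},
    {"xyz":[0,0,0],"rotation":[0,-7.5,0]},
    {"xyz":[0,0,0],"rotation":[0,0,0]},
    {"xyz":[0,0,0],"rotation":[0,0,0]},
    {"xyz":[0,0,0],"rotation":[0,0,0]}
  ]
}}

```text
time: 43.4
tool_pos: [0.609, 0.1005, 0.3105]
orientation: [0.36, 0.589, 0.645, -0.329]
wrist_force: [-0.3, -0.1, 0.2]
width: 0.0295
grasp_force: 59.8
```

```bash
python3 - <<'E'
from h import *
show();where();place(2,.14)
E
```

```text
{'time': 43.4, 'q': [-1.239, 0.904, 1.089, 1.776, 0.252, 1.089, -0.322], 'tool_pos': [0.609, 0.1, 0.311], 'orientation': [0.36, 0.589, 0.645, -0.329], 'wrist_force': [-0.314, -0.112, 0.188], 'width': 0.03, 'grasp_force': 59.845}
column centre [0.6087 0.1041 0.2672] axis [ 0.001 -0.005  1.   ]
target TCP [0.6091 0.0985 0.1834]
at [0.609  0.1005 0.3105] shift [107.2   0.   68.5] rot [-0.1 -0.2 -0. ]
```

Emit:
{"api": "play_rows", "payload": {
  "commands": [
    {"xyz":[26.8,0,17.1],"rotation":[0,0,0]},
    {"xyz":[26.8,0,17.1],"rotation":[0,0,0]},
    {"xyz":[26.8,0,17.1],"rotation":[0,0,0]},
    {"xyz":[26.8,0,17.1],"rotation":[0,0,0]},
    {"xyz":[0,0,0],"rotation":[0,0,0]}
  ]
}}

```text
time: 43.9
tool_pos: [0.6076, 0.0986, 0.1795]
orientation: [0.358, 0.588, 0.646, -0.331]
wrist_force: [-0.6, 0.2, -0.6]
width: 0.0291
grasp_force: 59.8
```

Emit:
{"api": "play_rows", "payload": {
  "commands": [
    {"xyz":[0,0,0],"rotation":[0,0,0]},
    {"xyz":[0,0,0],"rotation":[0,0,0]},
    {"xyz":[0,0,0],"rotation":[0,0,0]}
  ]
}}

```text
time: 44.2
tool_pos: [0.61, 0.0991, 0.184]
orientation: [0.361, 0.588, 0.645, -0.328]
wrist_force: [-0.6, -0.4, 0.0]
width: 0.0292
grasp_force: 59.8
```

```bash
python3 - <<'E'
from h import *
show();where();place(2,.115);top_at(.205,(.609,.102),("top","side"))
E
```

```text
{'time': 44.2, 'q': [-1.192, 1.059, 0.992, 1.826, 0.175, 0.939, -0.414], 'tool_pos': [0.61, 0.099, 0.184], 'orientation': [0.361, 0.588, 0.645, -0.328], 'wrist_force': [-0.573, -0.426, 0.032], 'width': 0.029, 'grasp_force': 59.786}
column centre [0.6097 0.1027 0.1407] axis [-0.    -0.004  1.   ]
target TCP [0.6091 0.0985 0.1584]
at [0.61   0.0991 0.184 ] shift [21.6 -1.  13.9] rot [-0.  -0.1 -0.1]
tubetop top [0.6092 0.1035 0.1701] 0.51
tubetop side [ 0.5994  0.1022 -0.0063] 0.54
```

Emit:
{"api": "play_rows", "payload": {
  "commands": [
    {"xyz":[10.7,-0.4,7],"rotation":[0,0,0]},
    {"xyz":[10.7,-0.4,7],"rotation":[0,0,0]},
    {"xyz":[4,0,2.5],"rotation":[0,0,0]},
    {"xyz":[4,0,2.5],"rotation":[0,0,0]},
    {"xyz":[4,0,2.5],"rotation":[0,0,0]}
  ]
}}

```text
time: 44.8
tool_pos: [0.6087, 0.0986, 0.1413]
orientation: [0.361, 0.587, 0.646, -0.33]
wrist_force: [1.5, 1.2, 0.8]
width: 0.0287
grasp_force: 59.6
```

Emit:
{"api": "play_rows", "payload": {
  "commands": [
    {"xyz":[4,0,2.5],"rotation":[0,0,0]},
    {"xyz":[4,0,2.5],"rotation":[0,0,0]},
    {"xyz":[0,0,0],"rotation":[0,0,0]}
  ]
}}

```text
time: 45.1
tool_pos: [0.6085, 0.0987, 0.1315]
orientation: [0.36, 0.587, 0.646, -0.329]
wrist_force: [3.6, -0.3, -2.8]
width: 0.0287
grasp_force: 59.4
```

```bash
python3 - <<'E'
from h import *
show();where();place(2,.074)
E
```

```text
{'time': 45.1, 'q': [-1.175, 1.126, 0.95, 1.833, 0.145, 0.886, -0.448], 'tool_pos': [0.609, 0.099, 0.132], 'orientation': [0.36, 0.587, 0.646, -0.329], 'wrist_force': [3.614, -0.254, -2.788], 'width': 0.029, 'grasp_force': 59.42}
column centre [0.6081 0.1022 0.0882] axis [ 0.003 -0.002  1.   ]
target TCP [0.6091 0.0985 0.1174]
at [0.6085 0.0987 0.1315] shift [11.9  0.6  7.6] rot [-0.  -0.   0.1]
```

Emit:
{"api": "play_rows", "payload": {
  "commands": [
    {"xyz":[4,0.3,2.5],"rotation":[0,0,0]},
    {"xyz":[4,0.3,2.5],"rotation":[0,0,0]},
    {"xyz":[4,0.3,2.5],"rotation":[0,0,0]},
    {"xyz":[0,0,0],"rotation":[0,0,0]}
  ]
}}

```text
time: 45.5
tool_pos: [0.6089, 0.0981, 0.1186]
orientation: [0.361, 0.587, 0.645, -0.331]
wrist_force: [0.1, 1.0, 2.2]
width: 0.0288
grasp_force: 60.0
```

Emit:
{"api": "play_rows", "payload": {
  "commands": [
    {"xyz":[0,0,0],"rotation":[0,0,0]},
    {"xyz":[0,0,0],"rotation":[0,0,0]},
    {"xyz":[0,0,0],"rotation":[0,0,0]},
    {"xyz":[0,0,-10],"rotation":[0,0,0]},
    {"xyz":[0,0,-40],"rotation":[0,0,0]}
  ],
  "grip": 65
}}

```text
time: 46.0
tool_pos: [0.6026, 0.1369, 0.1443]
orientation: [0.359, 0.588, 0.643, -0.334]
wrist_force: [0.5, -0.2, 0.3]
width: 0.0647
grasp_force: 0.0
```

Emit:
{"api": "play_rows", "payload": {
  "commands": [
    {"xyz":[-40,0,-20],"rotation":[0,0,0]},
    {"xyz":[-40,0,-20],"rotation":[0,0,0]},
    {"xyz":[-40,0,-20],"rotation":[0,0,0]},
    {"xyz":[0,0,0],"rotation":[0,7.5,0]},
    {"xyz":[0,0,0],"rotation":[0,7.5,0]}
  ]
}}

```text
time: 46.5
tool_pos: [0.6071, 0.1314, 0.2792]
orientation: [0.272, 0.625, 0.688, -0.248]
wrist_force: [0.8, -0.6, -1.0]
width: 0.0656
grasp_force: 0.0
```

Emit:
{"api": "play_rows", "payload": {
  "commands": [
    {"xyz":[0,0,0],"rotation":[0,7.5,0]},
    {"xyz":[0,0,0],"rotation":[0,7.5,0]},
    {"xyz":[0,0,0],"rotation":[0,7.5,0]},
    {"xyz":[0,0,0],"rotation":[0,7.5,0]},
    {"xyz":[0,0,0],"rotation":[0,7.5,0]}
  ]
}}

```text
time: 47.0
tool_pos: [0.6067, 0.1297, 0.2798]
orientation: [0.036, 0.672, 0.739, -0.033]
wrist_force: [-0.2, -0.2, -0.9]
width: 0.0648
grasp_force: 0.0
```

```bash
python3 - <<'E'
from h import *
show();delta((.50,.03,.36),tool(BYAW,0));delta((.50,.03,.36),tool(BYAW-np.pi/2,0))
E
```

```text
{'time': 47.0, 'q': [-0.818, 0.495, 0.705, 1.82, -0.264, 0.957, 0.076], 'tool_pos': [0.607, 0.13, 0.28], 'orientation': [0.036, 0.672, 0.739, -0.033], 'wrist_force': [-0.198, -0.157, -0.926], 'width': 0.065, 'grasp_force': 0.0}
at [0.6067 0.1297 0.2798] shift [ -96.7 -115.7  -70.9] rot [ -4.5   4.4 -89.9]
at [0.6067 0.1297 0.2798] shift [ -96.7 -115.7  -70.9] rot [-0.   5.7  0. ]
```

Emit:
{"api": "play_rows", "payload": {
  "commands": [
    {"xyz":[-24,-29,-17.8],"rotation":[0,0,0]},
    {"xyz":[-24,-29,-17.8],"rotation":[0,0,0]},
    {"xyz":[-24,-29,-17.8],"rotation":[0,0,0]},
    {"xyz":[-24,-29,-17.8],"rotation":[0,0,0]},
    {"xyz":[0,0,0],"rotation":[0,5.7,0]}
  ]
}}

```text
time: 47.5
tool_pos: [0.4967, 0.0305, 0.3613]
orientation: [-0.001, 0.672, 0.74, -0.001]
wrist_force: [-0.2, -0.2, -0.6]
width: 0.0653
grasp_force: 0.0
```

Emit:
{"api": "play_rows", "payload": {
  "commands": [
    {"xyz":[0,-25,0],"rotation":[0,0,0]},
    {"xyz":[0,-25,0],"rotation":[0,0,0]},
    {"xyz":[0,0,0],"rotation":[0,0,0]},
    {"xyz":[0,0,0],"rotation":[0,0,0]}
  ]
}}

```text
time: 47.9
tool_pos: [0.4496, 0.0262, 0.3599]
orientation: [0.001, 0.673, 0.74, -0.002]
wrist_force: [0.2, -0.5, -0.6]
width: 0.0647
grasp_force: 0.0
```

```bash
cat >> h.py <<'E'
def atoms(cam,save=None):
    c=cal(cam);im=robot.capture(cam);h=cv2.cvtColor(im,cv2.COLOR_BGR2HSV)
    m=((h[...,0]<8)|(h[...,0]>172))&(h[...,1]>150)&(h[...,2]>60);m=m.astype(np.uint8)*255
    if save: cv2.imwrite(save,im)
    d=cv2.distanceTransform(m,cv2.DIST_L2,5);out=[]
    n,l,st,ce=cv2.connectedComponentsWithStats(m)
    for i in range(1,n):
        if st[i,4]>150:
            p=px2w(cam,ce[i][::-1],.0285,c);out.append(p[:2]);print(cam,"red",ce[i].round(),st[i,2:5],p.round(4))
    return out
E
python3 - <<'E'
from h import *
show();atoms("wrist","pics/w6.png");atoms("top","pics/t6.png")
for k in(0,1,2): top_at(.138,SOCK[k],("side",))
top_at(.138,(.6298,-.122),("side",))
E
```

```text
{'time': 47.9, 'q': [-0.904, 0.102, 0.822, 2.067, -0.084, 1.009, 0.054], 'tool_pos': [0.45, 0.026, 0.36], 'orientation': [0.001, 0.673, 0.74, -0.002], 'wrist_force': [0.176, -0.506, -0.576], 'width': 0.065, 'grasp_force': 0.0}
wrist red [332.  49.] [  45   50 1679] [0.4501 0.1747 0.0285]
wrist red [326. 106.] [  43   45 1475] [0.4498 0.115  0.0285]
wrist red [324. 157.] [  41   42 1313] [0.4536 0.0579 0.0285]
wrist red [324. 203.] [  40   39 1212] [0.458  0.0028 0.0285]
wrist red [327. 248.] [  39   38 1122] [ 0.4683 -0.0548  0.0285]
wrist red [320. 293.] [  37   37 1065] [ 0.4657 -0.1172  0.0285]
top red [341. 262.] [ 22  22 379] [ 0.4668 -0.0555  0.0285]
top red [370. 264.] [ 22  22 377] [ 0.464  -0.1175  0.0285]
tubetop side [ 0.6185 -0.0474  0.0864] 0.49
tubetop side [0.6107 0.0276 0.0742] 0.48
tubetop side [0.6037 0.1018 0.168 ] 0.45
tubetop side [ 0.6259 -0.1231  0.0346] 0.47
```

View pics/w6.png

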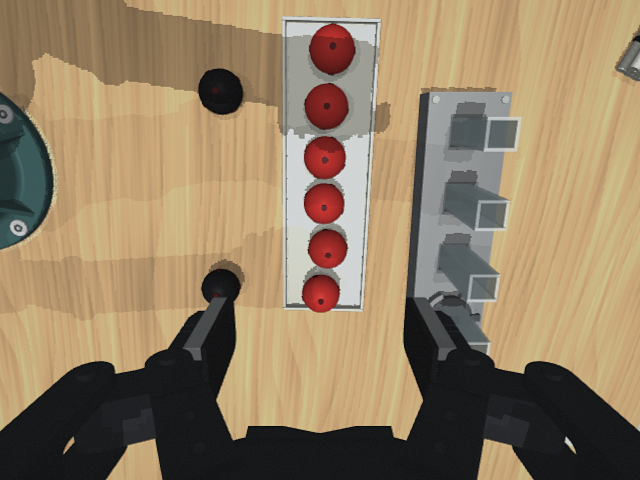

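All four columns fit as standing at 138 mm, and the six red atoms are found; black ones at (220,91) and (220,285) stay. I'll take atom a6 (320,293) for the locking column first.

Emit:
{"api": "play_rows", "payload": {
  "commands": [
    {"xyz":[-36,0.5,32],"rotation":[0,0,0]},
    {"xyz":[-36,0.5,32],"rotation":[0,0,0]},
    {"xyz":[-36,0.5,32],"rotation":[0,0,0]},
    {"xyz":[-36,0.5,32],"rotation":[0,0,0]},
    {"xyz":[0,0,32],"rotation":[0,0,0]}
  ],
  "grip": 64
}}

```text
time: 48.7
tool_pos: [0.466, -0.1238, 0.1994]
orientation: [0.003, 0.676, 0.737, -0.004]
wrist_force: [0.2, 1.0, 0.4]
width: 0.0637
grasp_force: 0.0
```

Emit:
{"api": "play_rows", "payload": {
  "commands": [
    {"xyz":[0,0,0],"rotation":[0,0,0]},
    {"xyz":[0,0,0],"rotation":[0,0,0]},
    {"xyz":[0,0,0],"rotation":[0,0,0]},
    {"xyz":[0,0,0],"rotation":[0,0,0]}
  ]
}}

```text
time: 49.1
tool_pos: [0.4662, -0.1172, 0.2016]
orientation: [0.002, 0.673, 0.74, -0.002]
wrist_force: [-0.1, -0.8, 0.5]
width: 0.0641
grasp_force: 0.0
```

```bash
python3 - <<'E'
from h import *
show();atoms("wrist")
print("at y-shift needed now:");delta((.4657,-.1172,.013),tool(BYAW-np.pi/2,0))
E
```

```text
{'time': 49.1, 'q': [-0.404, 0.412, 0.728, 2.198, -0.434, 0.673, 0.724], 'tool_pos': [0.466, -0.117, 0.202], 'orientation': [0.002, 0.673, 0.74, -0.002], 'wrist_force': [-0.143, -0.76, 0.458], 'width': 0.064, 'grasp_force': 0.0}
wrist red [324.   3.] [ 40   8 203] [0.4563 0.0353 0.0285]
wrist red [321.  52.] [  67   75 3827] [0.4578 0.0034 0.0285]
wrist red [327. 135.] [  64   67 3202] [ 0.4681 -0.0544  0.0285]
wrist red [316. 213.] [  60   60 2739] [ 0.4654 -0.1167  0.0285]
at y-shift needed now:
at [ 0.4661 -0.1171  0.2015] shift [  0.9  -0.4 188.5] rot [0.  0.3 0.1]
```

Emit:
{"api": "play_rows", "payload": {
  "commands": [
    {"xyz":[0.2,0,42],"rotation":[0,0,0]},
    {"xyz":[0.2,0,42],"rotation":[0,0,0]},
    {"xyz":[0.2,0,42],"rotation":[0,0,0]},
    {"xyz":[0.2,0,42],"rotation":[0,0,0]},
    {"xyz":[0,0,20],"rotation":[0,0,0]}
  ]
}}

```text
time: 49.65
tool_pos: [0.4644, -0.1171, 0.0103]
orientation: [0.0, 0.673, 0.74, -0.003]
wrist_force: [-0.6, 0.0, 0.2]
width: 0.0642
grasp_force: 0.0
```

Emit:
{"api": "play_rows", "payload": {
  "commands": [
    {"xyz":[0,0,0],"rotation":[0,0,0]},
    {"xyz":[0,0,0],"rotation":[0,0,0]},
    {"xyz":[0,0,0],"rotation":[0,0,0]},
    {"xyz":[0,0,0],"rotation":[0,0,0]},
    {"xyz":[0,0,0],"rotation":[0,0,0]}
  ],
  "grip": 35,
  "force": 30
}}

```text
time: 50.15
tool_pos: [0.4652, -0.118, 0.0132]
orientation: [0.002, 0.673, 0.74, -0.002]
wrist_force: [-0.4, 0.1, -0.8]
width: 0.048
grasp_force: 31.0
```

Emit:
{"api": "play_rows", "payload": {
  "commands": [
    {"xyz":[0,0,-20],"rotation":[0,0,0]},
    {"xyz":[0,0,-45],"rotation":[0,0,0]},
    {"xyz":[0,0,-45],"rotation":[0,0,0]},
    {"xyz":[0,0,-45],"rotation":[0,0,0]},
    {"xyz":[0,0,-45],"rotation":[0,0,0]}
  ]
}}

```text
time: 50.65
tool_pos: [0.4641, -0.1167, 0.2141]
orientation: [0.001, 0.673, 0.739, -0.003]
wrist_force: [1.1, 0.9, -0.7]
width: 0.0477
grasp_force: 31.4
```

Emit:
{"api": "play_rows", "payload": {
  "commands": [
    {"xyz":[-5,40.8,-5],"rotation":[0,0,0]},
    {"xyz":[-5,40.8,-5],"rotation":[0,0,0]},
    {"xyz":[-5,40.8,-5],"rotation":[0,0,0]},
    {"xyz":[-5,40.8,-5],"rotation":[0,0,0]},
    {"xyz":[0,0,0],"rotation":[0,0,0]}
  ]
}}

```text
time: 51.15
tool_pos: [0.6358, -0.1202, 0.2331]
orientation: [0.004, 0.671, 0.741, -0.001]
wrist_force: [-0.2, 0.4, -0.5]
width: 0.0477
grasp_force: 31.5
```

Emit:
{"api": "play_rows", "payload": {
  "commands": [
    {"xyz":[0,0,0],"rotation":[0,0,0]},
    {"xyz":[0,0,0],"rotation":[0,0,0]},
    {"xyz":[0,0,0],"rotation":[0,0,0]},
    {"xyz":[0,0,0],"rotation":[0,0,0]}
  ]
}}

```text
time: 51.55
tool_pos: [0.628, -0.1216, 0.2318]
orientation: [0.0, 0.674, 0.739, -0.003]
wrist_force: [-0.8, -0.6, -0.7]
width: 0.0473
grasp_force: 31.5
```

```bash
python3 - <<'E'
from h import *
show();delta((.6298,-.122,.146),tool(BYAW-np.pi/2,0));cv2.imwrite("pics/w7.png",robot.capture("wrist"))
E
```

```text
{'time': 51.55, 'q': [-0.377, 0.587, 0.745, 1.83, -0.485, 0.918, 0.681], 'tool_pos': [0.628, -0.122, 0.232], 'orientation': [0.0, 0.674, 0.739, -0.003], 'wrist_force': [-0.765, -0.56, -0.656], 'width': 0.047, 'grasp_force': 31.465}
at [ 0.628  -0.1216  0.2318] shift [-0.1  2.1 85.8] rot [-0.2  0.3 -0.1]
```

View pics/w7.png

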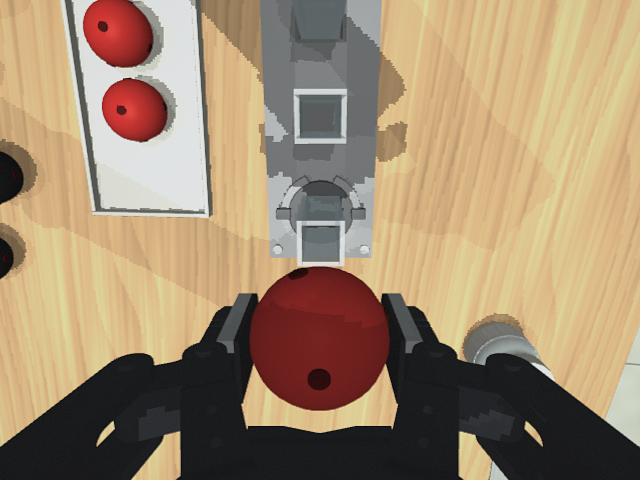

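The atom is held, the tube top lies at (321,243), and both lugs (283,213) and (358,213) stand across the row. Lowering now.

Emit:
{"api": "play_rows", "payload": {
  "commands": [
    {"xyz":[0,1,30],"rotation":[0,0,0]},
    {"xyz":[0,0.5,30],"rotation":[0,0,0]},
    {"xyz":[0,0,15],"rotation":[0,0,0]},
    {"xyz":[0,0,6],"rotation":[0,0,0]},
    {"xyz":[0,0,4],"rotation":[0,0,0]}
  ]
}}

```text
time: 52.1
tool_pos: [0.6307, -0.1222, 0.1469]
orientation: [0.001, 0.673, 0.739, -0.003]
wrist_force: [0.4, -0.9, -1.2]
width: 0.0477
grasp_force: 31.5
```

Emit:
{"api": "play_rows", "payload": {
  "commands": [
    {"xyz":[0,0,0],"rotation":[0,0,0]},
    {"xyz":[0,0,0],"rotation":[0,0,0]},
    {"xyz":[0,0,0],"rotation":[0,0,0]},
    {"xyz":[0,0,0],"rotation":[0,0,0]}
  ]
}}

```text
time: 52.5
tool_pos: [0.631, -0.122, 0.1475]
orientation: [0.001, 0.673, 0.739, -0.002]
wrist_force: [0.2, -1.0, -0.7]
width: 0.0475
grasp_force: 31.5
```

```bash
python3 - <<'E'
from h import *
show();delta((.6298,-.122,.146),tool(BYAW-np.pi/2,0))
E
```

```text
{'time': 52.5, 'q': [-0.317, 0.683, 0.66, 1.884, -0.578, 0.774, 0.755], 'tool_pos': [0.631, -0.122, 0.148], 'orientation': [0.001, 0.673, 0.739, -0.002], 'wrist_force': [0.202, -0.957, -0.73], 'width': 0.048, 'grasp_force': 31.458}
at [ 0.631  -0.122   0.1475] shift [ 0.1 -1.2  1.5] rot [-0.1  0.3 -0. ]
```

Emit:
{"api": "play_rows", "payload": {
  "commands": [
    {"xyz":[0,-1,2],"rotation":[0,0,0]},
    {"xyz":[0,0,0],"rotation":[0,0,0]},
    {"xyz":[0,0,0],"rotation":[0,0,0]}
  ]
}}

```text
time: 52.8
tool_pos: [0.6294, -0.1219, 0.1447]
orientation: [0.001, 0.673, 0.739, -0.003]
wrist_force: [0.1, 1.5, -1.0]
width: 0.0476
grasp_force: 31.5
```

Emit:
{"api": "play_rows", "payload": {
  "commands": [
    {"xyz":[0,0,0],"rotation":[0,0,0]},
    {"xyz":[0,0,0],"rotation":[0,0,0]},
    {"xyz":[0,0,0],"rotation":[0,0,0]},
    {"xyz":[0,0,0],"rotation":[0,0,0]},
    {"xyz":[0,0,-15],"rotation":[0,0,0]}
  ],
  "grip": 64
}}

```text
time: 53.3
tool_pos: [0.6282, -0.1212, 0.1585]
orientation: [-0.001, 0.673, 0.739, -0.004]
wrist_force: [-0.6, 0.3, -0.1]
width: 0.064
grasp_force: 0.0
```

Emit:
{"api": "play_rows", "payload": {
  "commands": [
    {"xyz":[0,0,-40],"rotation":[0,0,0]},
    {"xyz":[0,0,-32],"rotation":[0,0,0]},
    {"xyz":[20.6,-38.7,0],"rotation":[0,0,0]},
    {"xyz":[20.6,-38.7,0],"rotation":[0,0,0]},
    {"xyz":[20.6,-38.7,0],"rotation":[0,0,0]}
  ]
}}

```text
time: 53.8
tool_pos: [0.5075, -0.0708, 0.233]
orientation: [0.002, 0.674, 0.739, -0.002]
wrist_force: [-0.2, 1.0, 0.6]
width: 0.0641
grasp_force: 0.0
```

Emit:
{"api": "play_rows", "payload": {
  "commands": [
    {"xyz":[20.6,-38.7,0],"rotation":[0,0,0]},
    {"xyz":[0,0,30],"rotation":[0,0,0]},
    {"xyz":[0,0,0],"rotation":[0,0,0]},
    {"xyz":[0,0,0],"rotation":[0,0,0]},
    {"xyz":[0,0,0],"rotation":[0,0,0]}
  ]
}}

```text
time: 54.3
tool_pos: [0.4698, -0.0552, 0.2031]
orientation: [0.002, 0.674, 0.739, -0.002]
wrist_force: [0.3, -0.2, -0.4]
width: 0.0641
grasp_force: 0.0
```

```bash
python3 - <<'E'
from h import *
show();cv2.imwrite("pics/s8.png",robot.capture("side"));atoms("wrist");delta((.4682,-.0546,.013),tool(BYAW-np.pi/2,0))
im=robot.capture("side");c=cal("side");p=w2px("side",(.6298,-.122,.16),c);print("expected ball px",np.round(p))
h=cv2.cvtColor(im,cv2.COLOR_BGR2HSV);m=((h[...,0]<8)|(h[...,0]>172))&(h[...,1]>150)&(h[...,2]>60);n,l,st,ce=cv2.connectedComponentsWithStats(m.astype(np.uint8))
print([(ce[i].round().tolist(),st[i,4]) for i in range(1,n) if st[i,4]>80])
E
```

```text
{'time': 54.3, 'q': [-0.578, 0.415, 0.786, 2.212, -0.461, 0.679, 0.624], 'tool_pos': [0.47, -0.055, 0.203], 'orientation': [0.002, 0.674, 0.739, -0.002], 'wrist_force': [0.288, -0.199, -0.422], 'width': 0.064, 'grasp_force': 0.0}
wrist red [312.   5.] [ 52  14 498] [0.4519 0.0951 0.0285]
wrist red [309.  62.] [  66   73 3718] [0.4534 0.0582 0.0285]
wrist red [309. 139.] [  63   64 3147] [0.4578 0.0032 0.0285]
wrist red [316. 212.] [  61   60 2702] [ 0.4682 -0.0547  0.0285]
wrist red [609. 390.] [  81   72 2186] [ 0.7622 -0.2012  0.0285]
at [ 0.4695 -0.0551  0.2028] shift [  1.8  -1.1 189.8] rot [-0.   0.3 -0.1]
expected ball px [253. 399.]
[([314.0, 255.0], np.int32(869)), ([398.0, 253.0], np.int32(319))]
```

Emit:
{"api": "play_rows", "payload": {
  "commands": [
    {"xyz":[0.3,-0.3,42],"rotation":[0,0,0]},
    {"xyz":[0.3,-0.3,42],"rotation":[0,0,0]},
    {"xyz":[0.3,-0.3,42],"rotation":[0,0,0]},
    {"xyz":[0.3,0,42],"rotation":[0,0,0]},
    {"xyz":[0,0,21],"rotation":[0,0,0]}
  ]
}}

```text
time: 54.95
tool_pos: [0.4661, -0.0542, 0.0102]
orientation: [-0.0, 0.674, 0.739, -0.003]
wrist_force: [-0.4, -0.7, -0.0]
width: 0.0636
grasp_force: 0.0
```

Emit:
{"api": "play_rows", "payload": {
  "commands": [
    {"xyz":[0,0,0],"rotation":[0,0,0]},
    {"xyz":[0,0,0],"rotation":[0,0,0]},
    {"xyz":[0,0,0],"rotation":[0,0,0]},
    {"xyz":[0,0,0],"rotation":[0,0,0]},
    {"xyz":[0,0,0],"rotation":[0,0,0]}
  ],
  "grip": 35,
  "force": 30
}}

```text
time: 55.45
tool_pos: [0.4672, -0.0538, 0.0138]
orientation: [0.002, 0.673, 0.74, -0.002]
wrist_force: [-0.7, -0.3, -2.0]
width: 0.0482
grasp_force: 31.5
```

Emit:
{"api": "play_rows", "payload": {
  "commands": [
    {"xyz":[0,0,-20],"rotation":[0,0,0]},
    {"xyz":[0,0,-45],"rotation":[0,0,0]},
    {"xyz":[0,0,-45],"rotation":[0,0,0]},
    {"xyz":[0,0,-45],"rotation":[0,0,0]},
    {"xyz":[0,0,-45],"rotation":[0,0,0]}
  ]
}}

```text
time: 55.95
tool_pos: [0.4661, -0.0526, 0.2148]
orientation: [0.001, 0.673, 0.739, -0.003]
wrist_force: [0.8, 1.3, -0.6]
width: 0.0474
grasp_force: 31.5
```

Emit:
{"api": "play_rows", "payload": {
  "commands": [
    {"xyz":[-1.8,38.7,-5],"rotation":[0,0,0]},
    {"xyz":[-1.8,38.7,-5],"rotation":[0,0,0]},
    {"xyz":[-1.8,38.7,-5],"rotation":[0,0,0]},
    {"xyz":[-1.8,38.7,-5],"rotation":[0,0,0]},
    {"xyz":[0,0,0],"rotation":[0,0,0]}
  ]
}}

```text
time: 56.45
tool_pos: [0.6277, -0.0439, 0.2339]
orientation: [0.004, 0.672, 0.741, -0.001]
wrist_force: [-0.1, -0.0, -0.2]
width: 0.0473
grasp_force: 31.6
```

Emit:
{"api": "play_rows", "payload": {
  "commands": [
    {"xyz":[0,0,25],"rotation":[0,0,0]},
    {"xyz":[0,0,25],"rotation":[0,0,0]},
    {"xyz":[0,0,20],"rotation":[0,0,0]},
    {"xyz":[0,0,0],"rotation":[0,0,0]},
    {"xyz":[0,0,0],"rotation":[0,0,0]}
  ]
}}

```text
time: 56.95
tool_pos: [0.621, -0.0459, 0.1628]
orientation: [0.001, 0.673, 0.739, -0.003]
wrist_force: [0.5, -0.3, -1.1]
width: 0.0479
grasp_force: 31.5
```

```bash
python3 - <<'E'
from h import *
show();delta((.6228,-.0473,.1455),tool(BYAW-np.pi/2,0))
E
```

```text
{'time': 56.95, 'q': [-0.482, 0.657, 0.721, 1.92, -0.594, 0.791, 0.664], 'tool_pos': [0.621, -0.046, 0.163], 'orientation': [0.001, 0.673, 0.739, -0.003], 'wrist_force': [0.493, -0.281, -1.091], 'width': 0.048, 'grasp_force': 31.532}
at [ 0.621  -0.0459  0.1628] shift [-1.5  1.7 17.3] rot [-0.2  0.3 -0. ]
```

Emit:
{"api": "play_rows", "payload": {
  "commands": [
    {"xyz":[-1.2,1.2,8],"rotation":[0,0,0]},
    {"xyz":[0,0,6],"rotation":[0,0,0]},
    {"xyz":[0,0,3.5],"rotation":[0,0,0]},
    {"xyz":[0,0,0],"rotation":[0,0,0]},
    {"xyz":[0,0,0],"rotation":[0,0,0]}
  ]
}}

```text
time: 57.45
tool_pos: [0.6229, -0.0471, 0.1449]
orientation: [0.001, 0.673, 0.739, -0.003]
wrist_force: [-0.5, -0.5, 0.0]
width: 0.0474
grasp_force: 31.6
```

Emit:
{"api": "play_rows", "payload": {
  "commands": [
    {"xyz":[0,0,0],"rotation":[0,0,0]},
    {"xyz":[0,0,0],"rotation":[0,0,0]},
    {"xyz":[0,0,0],"rotation":[0,0,0]},
    {"xyz":[0,0,0],"rotation":[0,0,0]},
    {"xyz":[0,0,-15],"rotation":[0,0,0]}
  ],
  "grip": 64
}}

```text
time: 57.95
tool_pos: [0.6214, -0.0465, 0.1588]
orientation: [-0.001, 0.673, 0.739, -0.004]
wrist_force: [0.0, 0.8, 0.3]
width: 0.0637
grasp_force: 0.0
```

Emit:
{"api": "play_rows", "payload": {
  "commands": [
    {"xyz":[0,0,-40],"rotation":[0,0,0]},
    {"xyz":[0,0,-32],"rotation":[0,0,0]},
    {"xyz":[16.4,-39.9,0],"rotation":[0,0,0]},
    {"xyz":[16.4,-39.9,0],"rotation":[0,0,0]},
    {"xyz":[16.4,-39.9,0],"rotation":[0,0,0]}
  ]
}}

```text
time: 58.45
tool_pos: [0.4984, -0.0088, 0.2331]
orientation: [0.001, 0.674, 0.739, -0.002]
wrist_force: [0.6, 1.3, 0.2]
width: 0.064
grasp_force: 0.0
```

Emit:
{"api": "play_rows", "payload": {
  "commands": [
    {"xyz":[16.4,-39.9,0],"rotation":[0,0,0]},
    {"xyz":[0,0,30],"rotation":[0,0,0]},
    {"xyz":[0,0,0],"rotation":[0,0,0]},
    {"xyz":[0,0,0],"rotation":[0,0,0]},
    {"xyz":[0,0,0],"rotation":[0,0,0]}
  ]
}}

```text
time: 58.95
tool_pos: [0.46, 0.0026, 0.2033]
orientation: [0.002, 0.674, 0.739, -0.002]
wrist_force: [0.3, -0.2, 1.0]
width: 0.0644
grasp_force: 0.0
```

```bash
cat >> h.py <<'E'
def balls():
    im=robot.capture("side");c=cal("side")
    for p in [(.6298,-.122)]+SOCK: print("expect",np.round(w2px("side",(*p,.16),c))[::-1],end=" ")
    h=cv2.cvtColor(im,cv2.COLOR_BGR2HSV);m=((h[...,0]<8)|(h[...,0]>172))&(h[...,1]>150)&(h[...,2]>60);n,l,st,ce=cv2.connectedComponentsWithStats(m.astype(np.uint8))
    print([(ce[i].round().tolist(),int(st[i,4])) for i in range(1,n) if st[i,4]>80])
E
python3 - <<'E'
from h import *
show();atoms("wrist");delta((.4578,.0031,.013),tool(BYAW-np.pi/2,0));balls()
E
```

```text
{'time': 58.95, 'q': [-0.748, 0.413, 0.844, 2.239, -0.489, 0.678, 0.536], 'tool_pos': [0.46, 0.003, 0.203], 'orientation': [0.002, 0.674, 0.739, -0.002], 'wrist_force': [0.341, -0.155, 1.019], 'width': 0.064, 'grasp_force': 0.0}
wrist red [326.   5.] [ 50  13 441] [0.452  0.1543 0.0285]
wrist red [317.  63.] [  66   73 3688] [0.4497 0.1154 0.0285]
wrist red [315. 143.] [  62   64 3092] [0.4535 0.0581 0.0285]
wrist red [315. 212.] [  59   60 2703] [0.4579 0.0029 0.0285]
wrist red [605. 371.] [  89   92 4780] [ 0.7421 -0.1235  0.0285]
at [0.4599 0.0026 0.2031] shift [  1.8  -2.  190.1] rot [-0.   0.3 -0.1]
expect [399. 253.] expect [387. 230.] expect [375. 208.] expect [365. 187.] [([308.0, 238.0], 844), ([385.0, 229.0], 296), ([398.0, 253.0], 321)]
```

Emit:
{"api": "play_rows", "payload": {
  "commands": [
    {"xyz":[0.3,-0.4,42],"rotation":[0,0,0]},
    {"xyz":[0.3,-0.4,42],"rotation":[0,0,0]},
    {"xyz":[0.3,-0.4,42],"rotation":[0,0,0]},
    {"xyz":[0.3,0,42],"rotation":[0,0,0]},
    {"xyz":[0,0,21],"rotation":[0,0,0]}
  ]
}}

```text
time: 59.55
tool_pos: [0.4563, 0.0032, 0.0105]
orientation: [0.0, 0.674, 0.739, -0.003]
wrist_force: [-0.1, -0.1, -0.3]
width: 0.0641
grasp_force: 0.0
```

Emit:
{"api": "play_rows", "payload": {
  "commands": [
    {"xyz":[0,0,0],"rotation":[0,0,0]},
    {"xyz":[0,0,0],"rotation":[0,0,0]},
    {"xyz":[0,0,0],"rotation":[0,0,0]},
    {"xyz":[0,0,0],"rotation":[0,0,0]},
    {"xyz":[0,0,0],"rotation":[0,0,0]}
  ],
  "grip": 35,
  "force": 30
}}

```text
time: 60.05
tool_pos: [0.457, 0.0039, 0.014]
orientation: [0.002, 0.673, 0.74, -0.002]
wrist_force: [-0.6, 0.2, -0.6]
width: 0.048
grasp_force: 31.0
```

Emit:
{"api": "play_rows", "payload": {
  "commands": [
    {"xyz":[0,0,-20],"rotation":[0,0,0]},
    {"xyz":[0,0,-45],"rotation":[0,0,0]},
    {"xyz":[0,0,-45],"rotation":[0,0,0]},
    {"xyz":[0,0,-45],"rotation":[0,0,0]},
    {"xyz":[0,0,-45],"rotation":[0,0,0]}
  ]
}}

```text
time: 60.55
tool_pos: [0.4557, 0.005, 0.2149]
orientation: [0.001, 0.673, 0.739, -0.003]
wrist_force: [0.4, 0.7, -0.4]
width: 0.0478
grasp_force: 31.5
```

Emit:
{"api": "play_rows", "payload": {
  "commands": [
    {"xyz":[2,40.1,-5],"rotation":[0,0,0]},
    {"xyz":[2,40.1,-5],"rotation":[0,0,0]},
    {"xyz":[2,40.1,-5],"rotation":[0,0,0]},
    {"xyz":[2,40.1,-5],"rotation":[0,0,0]},
    {"xyz":[0,0,0],"rotation":[0,0,0]}
  ]
}}

```text
time: 61.05
tool_pos: [0.6216, 0.0301, 0.234]
orientation: [0.004, 0.672, 0.741, -0.001]
wrist_force: [-0.3, 0.1, -0.3]
width: 0.048
grasp_force: 31.5
```

Emit:
{"api": "play_rows", "payload": {
  "commands": [
    {"xyz":[0,0,25],"rotation":[0,0,0]},
    {"xyz":[0,0,25],"rotation":[0,0,0]},
    {"xyz":[0,0,20],"rotation":[0,0,0]},
    {"xyz":[0,0,0],"rotation":[0,0,0]},
    {"xyz":[0,0,0],"rotation":[0,0,0]}
  ]
}}

```text
time: 61.55
tool_pos: [0.6149, 0.0275, 0.1629]
orientation: [0.001, 0.673, 0.739, -0.003]
wrist_force: [0.3, -0.8, -0.9]
width: 0.0477
grasp_force: 31.5
```

```bash
python3 - <<'E'
from h import *
show();delta((*SOCK[1],.1455),tool(BYAW-np.pi/2,0))
E
```

```text
{'time': 61.55, 'q': [-0.629, 0.664, 0.764, 1.937, -0.63, 0.799, 0.583], 'tool_pos': [0.615, 0.027, 0.163], 'orientation': [0.001, 0.673, 0.739, -0.003], 'wrist_force': [0.257, -0.763, -0.891], 'width': 0.048, 'grasp_force': 31.489}
at [0.6149 0.0275 0.1629] shift [-0.2  1.  17.4] rot [-0.2  0.3 -0. ]
```

Emit:
{"api": "play_rows", "payload": {
  "commands": [
    {"xyz":[0,0.7,8],"rotation":[0,0,0]},
    {"xyz":[0,0,6],"rotation":[0,0,0]},
    {"xyz":[0,0,3.5],"rotation":[0,0,0]},
    {"xyz":[0,0,0],"rotation":[0,0,0]},
    {"xyz":[0,0,0],"rotation":[0,0,0]}
  ]
}}

```text
time: 62.05
tool_pos: [0.6162, 0.0273, 0.1451]
orientation: [0.001, 0.673, 0.739, -0.003]
wrist_force: [0.3, 0.4, -0.6]
width: 0.0477
grasp_force: 31.5
```

Emit:
{"api": "play_rows", "payload": {
  "commands": [
    {"xyz":[0,0,0],"rotation":[0,0,0]},
    {"xyz":[0,0,0],"rotation":[0,0,0]},
    {"xyz":[0,0,0],"rotation":[0,0,0]},
    {"xyz":[0,0,0],"rotation":[0,0,0]},
    {"xyz":[0,0,-15],"rotation":[0,0,0]}
  ],
  "grip": 64
}}

```text
time: 62.55
tool_pos: [0.6147, 0.0278, 0.1589]
orientation: [-0.0, 0.673, 0.739, -0.004]
wrist_force: [-0.6, 0.4, 0.1]
width: 0.0638
grasp_force: 0.0
```

Emit:
{"api": "play_rows", "payload": {
  "commands": [
    {"xyz":[0,0,-40],"rotation":[0,0,0]},
    {"xyz":[0,0,-32],"rotation":[0,0,0]},
    {"xyz":[11.4,-39.7,0],"rotation":[0,0,0]},
    {"xyz":[11.4,-39.7,0],"rotation":[0,0,0]},
    {"xyz":[11.4,-39.7,0],"rotation":[0,0,0]}
  ]
}}

```text
time: 63.05
tool_pos: [0.4938, 0.0506, 0.2333]
orientation: [0.001, 0.674, 0.739, -0.002]
wrist_force: [0.5, 0.5, 0.5]
width: 0.0641
grasp_force: 0.0
```

Emit:
{"api": "play_rows", "payload": {
  "commands": [
    {"xyz":[11.4,-39.7,0],"rotation":[0,0,0]},
    {"xyz":[0,0,30],"rotation":[0,0,0]},
    {"xyz":[0,0,0],"rotation":[0,0,0]},
    {"xyz":[0,0,0],"rotation":[0,0,0]},
    {"xyz":[0,0,0],"rotation":[0,0,0]}
  ]
}}

```text
time: 63.55
tool_pos: [0.456, 0.0575, 0.2035]
orientation: [0.002, 0.674, 0.739, -0.002]
wrist_force: [1.1, 0.0, -0.4]
width: 0.0638
grasp_force: 0.0
```

```bash
python3 - <<'E'
from h import *
show();atoms("wrist");delta((.4535,.058,.013),tool(BYAW-np.pi/2,0));balls()
E
```

```text
{'time': 63.55, 'q': [-0.9, 0.43, 0.894, 2.24, -0.525, 0.691, 0.459], 'tool_pos': [0.456, 0.057, 0.203], 'orientation': [0.002, 0.674, 0.739, -0.002], 'wrist_force': [1.14, 0.041, -0.377], 'width': 0.064, 'grasp_force': 0.0}
wrist red [324.  57.] [  67   74 3733] [0.4501 0.175  0.0285]
wrist red [316. 140.] [  64   64 3105] [0.4498 0.1153 0.0285]
wrist red [314. 212.] [  59   59 2693] [0.4535 0.0579 0.0285]
wrist red [601. 347.] [  88   96 6744] [ 0.7266 -0.0443  0.0285]
at [0.4559 0.0575 0.2034] shift [  1.8  -2.3 190.4] rot [-0.   0.3 -0.1]
expect [399. 253.] expect [387. 230.] expect [375. 208.] expect [365. 187.] [([374.0, 207.0], 275), ([304.0, 227.0], 694), ([385.0, 229.0], 298), ([398.0, 253.0], 316)]
```

Emit:
{"api": "play_rows", "payload": {
  "commands": [
    {"xyz":[0.3,-0.5,42],"rotation":[0,0,0]},
    {"xyz":[0.3,-0.5,42],"rotation":[0,0,0]},
    {"xyz":[0.3,-0.4,42],"rotation":[0,0,0]},
    {"xyz":[0.3,0,42],"rotation":[0,0,0]},
    {"xyz":[0,0,21],"rotation":[0,0,0]}
  ]
}}

```text
time: 64.15
tool_pos: [0.4521, 0.0579, 0.0108]
orientation: [0.0, 0.674, 0.739, -0.003]
wrist_force: [-0.4, -0.6, -0.3]
width: 0.0642
grasp_force: 0.0
```

Emit:
{"api": "play_rows", "payload": {
  "commands": [
    {"xyz":[0,0,0],"rotation":[0,0,0]},
    {"xyz":[0,0,0],"rotation":[0,0,0]},
    {"xyz":[0,0,0],"rotation":[0,0,0]},
    {"xyz":[0,0,0],"rotation":[0,0,0]},
    {"xyz":[0,0,0],"rotation":[0,0,0]}
  ],
  "grip": 35,
  "force": 30
}}

```text
time: 64.65
tool_pos: [0.4527, 0.0586, 0.0142]
orientation: [0.002, 0.673, 0.74, -0.002]
wrist_force: [1.1, -0.0, -0.2]
width: 0.048
grasp_force: 31.0
```

Emit:
{"api": "play_rows", "payload": {
  "commands": [
    {"xyz":[0,0,-20],"rotation":[0,0,0]},
    {"xyz":[0,0,-45],"rotation":[0,0,0]},
    {"xyz":[0,0,-45],"rotation":[0,0,0]},
    {"xyz":[0,0,-45],"rotation":[0,0,0]},
    {"xyz":[0,0,-45],"rotation":[0,0,0]}
  ]
}}

```text
time: 65.15
tool_pos: [0.4515, 0.0596, 0.2152]
orientation: [0.001, 0.673, 0.739, -0.003]
wrist_force: [1.0, 1.9, 0.2]
width: 0.0477
grasp_force: 31.5
```

Emit:
{"api": "play_rows", "payload": {
  "commands": [
    {"xyz":[7,40,-5],"rotation":[0,0,0]},
    {"xyz":[7,40,-5],"rotation":[0,0,0]},
    {"xyz":[7,40,-5],"rotation":[0,0,0]},
    {"xyz":[7,40,-5],"rotation":[0,0,0]},
    {"xyz":[0,0,0],"rotation":[0,0,0]}
  ]
}}

```text
time: 65.65
tool_pos: [0.6148, 0.1054, 0.234]
orientation: [0.004, 0.671, 0.741, -0.0]
wrist_force: [-1.6, -0.8, -1.0]
width: 0.0482
grasp_force: 31.5
```

Emit:
{"api": "play_rows", "payload": {
  "commands": [
    {"xyz":[0,0,25],"rotation":[0,0,0]},
    {"xyz":[0,0,25],"rotation":[0,0,0]},
    {"xyz":[0,0,20],"rotation":[0,0,0]},
    {"xyz":[0,0,0],"rotation":[0,0,0]},
    {"xyz":[0,0,0],"rotation":[0,0,0]}
  ]
}}

```text
time: 66.15
tool_pos: [0.6084, 0.1019, 0.1631]
orientation: [0.001, 0.673, 0.739, -0.003]
wrist_force: [-0.1, -0.7, -0.0]
width: 0.0479
grasp_force: 31.5
```

```bash
python3 - <<'E'
from h import *
show();delta((*SOCK[2],.1455),tool(BYAW-np.pi/2,0))
E
```

```text
{'time': 66.15, 'q': [-0.769, 0.68, 0.8, 1.934, -0.66, 0.816, 0.49], 'tool_pos': [0.608, 0.102, 0.163], 'orientation': [0.001, 0.673, 0.739, -0.003], 'wrist_force': [-0.149, -0.719, -0.044], 'width': 0.048, 'grasp_force': 31.492}
at [0.6084 0.1019 0.1631] shift [ 0.2  0.5 17.6] rot [-0.2  0.3 -0. ]
```

Place it, then rise and retreat towards the left and robot, and check.

Emit:
{"api": "play_rows", "payload": {
  "commands": [
    {"xyz":[0,0.4,8],"rotation":[0,0,0]},
    {"xyz":[0,0,6],"rotation":[0,0,0]},
    {"xyz":[0,0,3.5],"rotation":[0,0,0]},
    {"xyz":[0,0,0],"rotation":[0,0,0]},
    {"xyz":[0,0,0],"rotation":[0,0,0]}
  ]
}}

```text
time: 66.65
tool_pos: [0.6095, 0.1019, 0.1452]
orientation: [0.001, 0.673, 0.739, -0.003]
wrist_force: [0.5, -0.1, -0.9]
width: 0.0479
grasp_force: 31.5
```

Emit:
{"api": "play_rows", "payload": {
  "commands": [
    {"xyz":[0,0,0],"rotation":[0,0,0]},
    {"xyz":[0,0,0],"rotation":[0,0,0]},
    {"xyz":[0,0,0],"rotation":[0,0,0]},
    {"xyz":[0,0,0],"rotation":[0,0,0]},
    {"xyz":[0,0,-15],"rotation":[0,0,0]}
  ],
  "grip": 64
}}

```text
time: 67.15
tool_pos: [0.6079, 0.1022, 0.159]
orientation: [-0.0, 0.673, 0.739, -0.004]
wrist_force: [0.1, 0.4, -1.5]
width: 0.0639
grasp_force: 0.0
```

Emit:
{"api": "play_rows", "payload": {
  "commands": [
    {"xyz":[0,0,-45],"rotation":[0,0,0]},
    {"xyz":[0,0,-45],"rotation":[0,0,0]},
    {"xyz":[0,0,-45],"rotation":[0,0,0]},
    {"xyz":[40,0,0],"rotation":[0,0,0]},
    {"xyz":[40,0,0],"rotation":[0,0,0]}
  ]
}}

```text
time: 67.65
tool_pos: [0.6038, 0.1812, 0.2987]
orientation: [0.002, 0.675, 0.738, -0.0]
wrist_force: [0.0, 1.3, -0.4]
width: 0.0645
grasp_force: 0.0
```

Emit:
{"api": "play_rows", "payload": {
  "commands": [
    {"xyz":[40,0,0],"rotation":[0,0,0]},
    {"xyz":[40,0,0],"rotation":[0,0,0]},
    {"xyz":[40,0,0],"rotation":[0,0,0]},
    {"xyz":[0,0,0],"rotation":[0,0,0]},
    {"xyz":[0,0,0],"rotation":[0,0,0]}
  ]
}}

```text
time: 68.15
tool_pos: [0.5907, 0.3032, 0.2947]
orientation: [0.001, 0.672, 0.74, -0.003]
wrist_force: [-0.5, -0.7, 1.1]
width: 0.0637
grasp_force: 0.0
```

```bash
python3 - <<'E'
from h import *
show();balls();cv2.imwrite("pics/s9.png",np.hstack([cv2.resize(robot.capture("side")[120:320,220:420],(400,400)),cv2.resize(robot.capture("top")[150:320,220:400],(400,400))]))
E
```

```text
{'time': 68.15, 'q': [-1.133, 0.615, 0.939, 1.716, -0.544, 1.1, 0.073], 'tool_pos': [0.591, 0.303, 0.295], 'orientation': [0.001, 0.672, 0.74, -0.003], 'wrist_force': [-0.526, -0.714, 1.119], 'width': 0.064, 'grasp_force': 0.0}
expect [399. 253.] expect [387. 230.] expect [375. 208.] expect [365. 187.] [([363.0, 186.0], 257), ([374.0, 207.0], 274), ([301.0, 219.0], 455), ([385.0, 229.0], 300), ([398.0, 253.0], 324)]
```

View pics/s9.png

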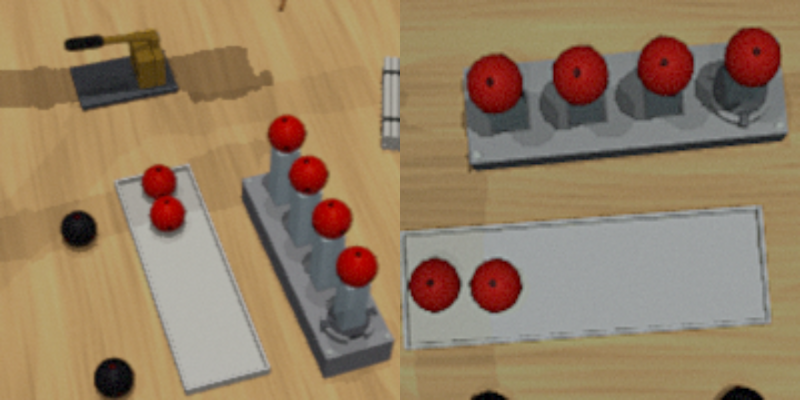

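All four columns stand with a red atom on top (side-crop pixels (287,132), (308,174), (331,217), (356,266)). Two atoms remain in the tray and the cutter hasn't moved. Handing in.

```bash
python3 -c "
from station import robot
print(robot.finish_job())"
```

```text
the job is handed in; nothing more can be done
None
```

I handed the job in at about 68 s: the bayonet is locked, the three loose columns stand in sockets 1–3, each of the four columns has a red atom on top, two atoms remain in the tray, and the cutter was not touched; the final pictures showed all this, but no verdict came back.

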